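# Load the rotary drying stand with painted houses and start the dryer

### The job

Hang every painted wooden house on the table by its eye on the peg of its own colour on the rotary drying stand: a peg can only be loaded where it faces the open front of the screen, so bring it there by turning the stand by the posts on its top, one click per quarter turn. When all of them hang, turn the stand until the empty white peg faces the open front and rests in its click, and only then push the dryer switch fully over, away from you. Knock over none of the ink bottles.

Things in the scene. Friction and masses are not known exactly. Their poses are not given: they have to be found in the camera images.
- house_red: wooden house, painted red, 0.12 kg: body 46 x 46 x 46 mm, roof ridge 66 mm up. On top an upright eye plate: 30 mm wide along y, 8 mm thick along x, top 115 mm up, with an eye 18 mm wide and 22 mm high through it along x, centred 96 mm up (6 mm of wood beside it, 8 mm above). Grip the plate along y at eye height, from above. Origin: centre of the underside; z up. May be absent.
- house_yellow: wooden house, painted yellow, 0.12 kg: body 46 x 46 x 46 mm, roof ridge 66 mm up. On top an upright eye plate: 30 mm wide along y, 8 mm thick along x, top 115 mm up, with an eye 18 mm wide and 22 mm high through it along x, centred 96 mm up (6 mm of wood beside it, 8 mm above). Grip the plate along y at eye height, from above. Origin: centre of the underside; z up. May be absent.
- house_blue: wooden house, painted blue, 0.12 kg: body 46 x 46 x 46 mm, roof ridge 66 mm up. On top an upright eye plate: 30 mm wide along y, 8 mm thick along x, top 115 mm up, with an eye 18 mm wide and 22 mm high through it along x, centred 96 mm up (6 mm of wood beside it, 8 mm above). Grip the plate along y at eye height, from above. Origin: centre of the underside; z up. May be absent.
- eye_red (a point): centre of the eye of the red house
- eye_yellow (a point): centre of the eye of the yellow house
- eye_blue (a point): centre of the eye of the blue house
- peg_red (a point): peg with red collar on the turning head of the drying stand: straight, round, steel, 8 mm thick. Origin: on the peg's axis, 95 mm from the turning axis, 151 mm above the table; x level and outwards, z up. The peg rises outwards with slope 0.45; its end is at x = +34 mm, the collar (28 mm across) ends at x = -23 mm; a hung eye rests between. A like dot on the hub shows from above.
- peg_yellow (a point): peg with yellow collar on the turning head of the drying stand: straight, round, steel, 8 mm thick. Origin: on the peg's axis, 95 mm from the turning axis, 151 mm above the table; x level and outwards, z up. The peg rises outwards with slope 0.45; its end is at x = +34 mm, the collar (28 mm across) ends at x = -23 mm; a hung eye rests between. A like dot on the hub shows from above.
- peg_blue (a point): peg with blue collar on the turning head of the drying stand: straight, round, steel, 8 mm thick. Origin: on the peg's axis, 95 mm from the turning axis, 151 mm above the table; x level and outwards, z up. The peg rises outwards with slope 0.45; its end is at x = +34 mm, the collar (28 mm across) ends at x = -23 mm; a hung eye rests between. A like dot on the hub shows from above.
- peg_white (a point): peg with white collar on the turning head of the drying stand: straight, round, steel, 8 mm thick. Origin: on the peg's axis, 95 mm from the turning axis, 151 mm above the table; x level and outwards, z up. The peg rises outwards with slope 0.45; its end is at x = +34 mm, the collar (28 mm across) ends at x = -23 mm; a hung eye rests between. A like dot on the hub shows from above. Stays empty.
- post1 (a point): centre of the top of one of four equal upright steel posts on the hub, for turning the head: 12 mm thick, 60 mm from the turning axis, midway between two pegs, from 157 mm (top of the hub, a disc 136 mm across) to 220 mm above the table. Lead it round from above in an arc, fingers loosely about it (a gap of some 18 mm) so as not to strain it.
- post2 (a point): centre of the top of one of four equal upright steel posts on the hub, for turning the head: 12 mm thick, 60 mm from the turning axis, midway between two pegs, from 157 mm (top of the hub, a disc 136 mm across) to 220 mm above the table. Lead it round from above in an arc, fingers loosely about it (a gap of some 18 mm) so as not to strain it.
- post3 (a point): centre of the top of one of four equal upright steel posts on the hub, for turning the head: 12 mm thick, 60 mm from the turning axis, midway between two pegs, from 157 mm (top of the hub, a disc 136 mm across) to 220 mm above the table. Lead it round from above in an arc, fingers loosely about it (a gap of some 18 mm) so as not to strain it.
- post4 (a point): centre of the top of one of four equal upright steel posts on the hub, for turning the head: 12 mm thick, 60 mm from the turning axis, midway between two pegs, from 157 mm (top of the hub, a disc 136 mm across) to 220 mm above the table. Lead it round from above in an arc, fingers loosely about it (a gap of some 18 mm) so as not to strain it.
- head (a joint): turn of the head, rad, anticlockwise from above. Sprung clicks every quarter turn, where a peg points to the open front: red at 0, yellow -1.571, blue 3.142, white 1.571 (or whole turns more). Released within 0.5 rad of a click it draws itself in, to within about 0.06 rad. Leaving a click takes up to 0.3 N m. Turns freely from -12 to 12.
- stand: fixed foot of the rotary drying stand, a dark steel disc 170 mm across. Origin: on the turning axis at table height; its -x axis points to the open front of the screen, roughly towards the robot; z up.
- screen: fixed screen round the stand: clear plastic side walls 130 mm high at y = +157 and -157 mm, from x = -70 to +160 mm, and a grey dryer panel, 190 mm high, with an amber front at the back, x = +160 to +190 mm; open above and at the front (-x). Origin and axes as those of the stand.
- switch (a joint): dryer switch, a steel toggle lever 80 mm long with a red ball at its tip, on a grey block, at the robot's left; rad: 0 = off, leaning towards the robot's side (-x of its block); 1.0 = on, leaning away (+x) against its stop. It stays where it is left. A push of a few newtons at its tip moves it.
- switch_tip (a point): tip of the switch lever; its axes turn with the lever
- switch_base: grey block of the dryer switch, fixed; origin: centre of its underside; the lever swings in its x-z plane
- ink_orange: a dropper ink bottle, orange, 38 mm across and 83 mm tall, bystander; origin: centre of its underside
- ink_green: a dropper ink bottle, green, 38 mm across and 83 mm tall, bystander; origin: centre of its underside
- ink_pink: a dropper ink bottle, pink, 38 mm across and 83 mm tall, bystander; origin: centre of its underside
Mind the look-alikes: they are no part of the job. What is shaped like the switch_base but purple is not meant.

How it is judged:
By the outcome, as a careful person would: the job done as asked, in the order asked, and still so for the second after the job is handed in, with the robot touching nothing.
Of house_red, house_yellow, house_blue only 2 to 3 are there at a start; the rules pass over those that are not, and their reading is None.
At some moment in a run one of house_red, house_yellow, house_blue may be knocked a few centimetres aside while the robot is not near it.
It also fails if it takes over 210 s, if anything falls off the work surface, if the arm or the gripper's body presses on something with over 40 N, if the wrist force passes 120 N, or if a joint passes its speed limit or range.

### The arm

A 6-joint arm with a two-finger parallel gripper is mounted at the origin on the work surface. World frame = base frame: x ahead of the robot, y to its left, z up, the work surface at z = 0. Lengths are in m, angles in rad, forces in N, time in s.
With the tool pointing down it reaches from about 0.3 to 0.85 m from the base axis. Payload 4.2 kg.
Tool frame: the origin (TCP) lies midway between the tips of the shut fingers; the grasp point (between the pads) lies 19 mm behind it; z points along the fingers, y is the line along which they close (so a half turn about z gives the same grasp; the last joint's range is limited). The gripper opens to 91 mm and grips with 3 to 60 N. Pads are 32 mm wide; open, the fingers measure 118 mm over their backs; the gripper's body (76 mm by 178 mm) begins 60 mm behind the grasp point.
Start: joints at [1.103, 0.32, 1.565, -0, 1.257, -0.02], TCP at [0.249, 0.518, 0.214] pointing down, gripper open.
Joint ranges: [-3.11, 3.11], [-0.84, 2.01], [0.21, 2.61], [-1.34, 4.49], [0.05, 2.63], [-2.56, 2.56]. Speed limits (rad/s): [2.57, 2.57, 3.14, 3.14, 3.14, 3.14].

### API

Orientations are given as a 3x3 rotation matrix whose columns are the frame's x, y, z axes.
In Python, from cell import arm gives the robot as it stands.
- The arm moves only by the shell command python3 -m creep 'ROWS' [FORCE]. ROWS is JSON, a list that holds one entry, the list of rows, each a list of 7 numbers: the shift along the world's x, y, z in cm, then the turn, a rotation vector about the world's x, y, z in rad, then the finger opening in cm, from 0 to 9.12. A call has 1 to 10 rows; each row is the pose to reach, as a shift and turn from the pose commanded when the call began; what a row does not reach only later rows make up. A row lasts 1/12 s, in which the tool goes at most 41.7 mm and 7.16 degrees, less where a joint would pass 70% of its speed; a pose out of reach is approached as far as the arm can. A call with a gripper value outside its range is refused whole. The fingers move at their own pace and stop on an object; FORCE is the grip in N (left out, the last holds). Time passes only in rows, so rows that repeat a pose let the fingers close. It gives the time, the measured TCP pose, the force, the opening and the grip force at its end, in the units of the state.
- arm.get_state(): the state, without advancing time (a new reading comes with each control period).
- arm.camera(name): name is "scene" or "top" or "wrist"; returns the picture (480x640x3 uint8, red, green, blue); there is no depth.
- arm.camera_model(name): a dict with "vfov" (degrees; the focal length in pixels is half the picture's height over the tangent of half this angle, whatever the lens; pixels are square), "cx", "cy" (the principal point, pixels), "R" (3x3) and "t" (3): a world point X has camera coordinates R X + t. Camera axes: x right, y down, z forward; pixel columns grow to the right and rows downward; lengths in m; the calibration is good to about 2 mm. A picture is of the moment at which its call begins: read the wrist's pose just before it. camera_model takes no time and is no camera call; for the wrist camera it gives the pose at the moment of the call.
- arm.hand_in(): hands the job in; it is judged then, once.
The state is a dict: "clock": time; "joint_pos": joint angles; "dq": joint speeds; "tau": joint torques, N m; "eef_pos": TCP position; "ee_rot": TCP orientation; "wrist_force": force on the tool from outside, world axes, zero at the start; "ft_torque": the same for the moment, N m; "width": opening from 0.0 (shut) to 1.0 (fully open); "gripper_force": force on a finger pad.
Only numpy, scipy, OpenCV 4.12 (cv2) and the standard library are available. Lean on these libraries where they do the work, as an engineer would, in place of code of your own. Each camera call takes 0.05 s, during which the arm holds its last target. There are 200 camera calls.

## Working session

There is one attempt and no reset: what is moved stays moved. The work goes in short steps, Python scripts to look and compute and a shell command to move; the robot and the scene stay as the last step left them, time stands still between calls to the robot, and variables do not carry over. Pictures are saved under pics/ and viewed, at most 14 in all, crops included, and the job is handed in when it is done.

```bash
ls; mkdir -p pics
cat > h.py <<'E'
import numpy as np, cv2
from cell import arm
def shot(n,f=None):
    m=arm.camera_model(n); im=np.array(arm.camera(n))
    if f: cv2.imwrite('pics/'+f,im[:,:,::-1])
    return im,m
def ray(m,u,v):
    f=240/np.tan(np.radians(m['vfov'])/2); R=np.array(m['R']);t=np.array(m['t'])
    return -R.T@t, R.T@np.array([(u-m['cx'])/f,(v-m['cy'])/f,1.])
def onz(m,u,v,z):
    c,d=ray(m,u,v); return c+d*(z-c[2])/d[2]
def proj(m,X):
    f=240/np.tan(np.radians(m['vfov'])/2); p=np.array(m['R'])@np.array(X)+np.array(m['t'])
    return p[0]/p[2]*f+m['cx'],p[1]/p[2]*f+m['cy']
E
python3 - <<'E'
from h import *
for n in ('scene','top'):
    im,m=shot(n,n+'0.png'); print(n,m)
    c=-np.array(m['R']).T@np.array(m['t']);print(c)
print(arm.get_state())
E
```

```text
pics
scene {'vfov': 51.951292523339774, 'cx': 323.9745437233408, 'cy': 239.1064505059004, 'R': array([[-0.67718804,  0.7357849 , -0.00607741],
       [ 0.58833804,  0.53648638, -0.60501299],
       [-0.44189898, -0.41328313, -0.79619241]]), 't': array([ 0.32087236, -0.2042349 ,  1.34731204])}
[0.9328259  0.43029754 0.95110492]
top {'vfov': 45.451809054327526, 'cx': 330.9847159272382, 'cy': 240.11367849472035, 'R': array([[-0.02650424, -0.99963337,  0.0055357 ],
       [-0.99672183,  0.02600279, -0.0766123 ],
       [ 0.07644027, -0.0075481 , -0.99704559]]), 't': array([0.05324016, 0.49249914, 1.52750198])}
[0.37553306 0.05194404 1.56042589]
{'clock': 0.1, 'joint_pos': array([ 1.10299649e+00,  3.20240702e-01,  1.56550046e+00, -4.26275995e-05,
        1.25738088e+00, -1.99801802e-02]), 'dq': array([ 0.0003996 , -0.00032292, -0.00191954, -0.00074843, -0.00031288,
        0.00022359]), 'tau': array([ 1.03212857e-03, -4.13334632e+01, -2.32508236e+01,  7.30281277e-02,
        4.22237534e-02, -5.95751408e-05]), 'eef_pos': array([0.24878773, 0.51792588, 0.21321899]), 'ee_rot': array([[-9.01399043e-01,  4.32988844e-01, -6.53444416e-04],
       [ 4.32989336e-01,  9.01397981e-01, -1.38336309e-03],
       [-9.96730849e-06, -1.52989663e-03, -9.99998830e-01]]), 'wrist_force': array([ 0.22360934, -0.11861083, -0.04303346]), 'ft_torque': array([ 0.00272346, -0.01802987,  0.02986462]), 'gripper_force': 0.0, 'width': 0.9980974960003047}
```

View pics/top0.png

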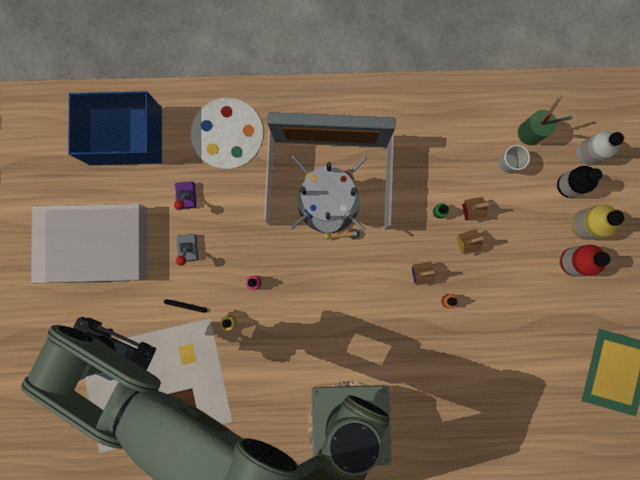

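View pics/scene0.png

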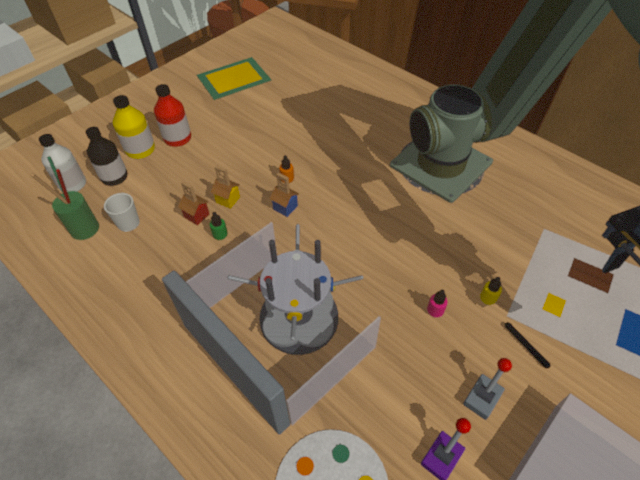

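Top view: houses red (475,209), yellow (468,241), blue (425,272); inks green (441,211), orange (450,301), pink (254,282). Two lever blocks: grey at (187,248) and purple at (184,195). The grey one fits "switch_base". I'll enlarge the stand and the houses, plus the switches, in one crop.

Run:
```python
import cv2,numpy as np
t=cv2.imread('pics/top0.png')
a=cv2.resize(t[100:260,255:405],None,fx=2.6,fy=2.6,interpolation=3)
b=cv2.resize(t[185:325,400:510],None,fx=3.3,fy=3.3,interpolation=3)
c=cv2.resize(t[170:280,160:270],None,fx=1.6,fy=1.6,interpolation=3)
o=np.zeros((600,800,3),np.uint8)
for im,x,y in((a,0,0),(b,400,0),(c,0,420)):
    h,w=im.shape[:2];h=min(h,600-y);w=min(w,800-x);o[y:y+h,x:x+w]=im[:h,:w]
cv2.imwrite('pics/c1.png',o)
```

```text
(no output)
```

View pics/c1.png

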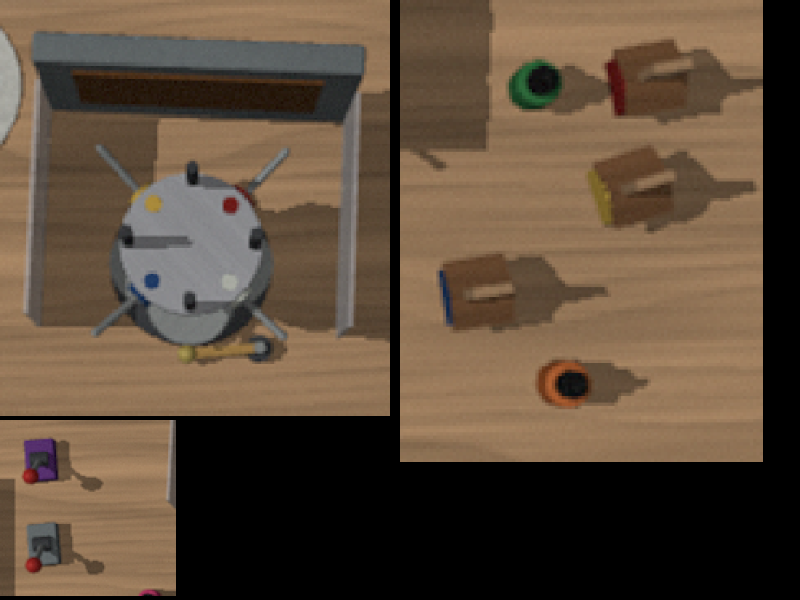

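Confirmed in the crop: the grey block is the switch and the purple one is the look-alike. The pegs stand diagonally. Red is back-right, yellow back-left, blue front-left and white front-right, so the head is about 45° short of blue, turning anticlockwise. All three houses are there. Next I measure.

```bash
cat > meas.py <<'E'
from h import *
def houses(im,m,show=True):
    # plate tops: bright tan pixels near house; find via wood contrast is hard -> painted/body masks
    pass
E
python3 - <<'E'
from h import *
im=cv2.imread('pics/top0.png')[:,:,::-1]; m=arm.camera_model('top')
P=lambda x,y,f,ox,oy:(x/f+ox-0.5+.5/f,y/f+oy-.5+.5/f)
# stand
d={k:onz(m,*P(x,y,2.6,255,100),.157)[:2] for k,(x,y) in dict(y=(152,204),r=(231,205),b=(152,281),w=(230,282)).items()}
c=sum(d.values())/4; print('centre',c,{k:(np.linalg.norm(v-c),np.degrees(np.arctan2(*(v-c)[::-1]))) for k,v in d.items()})
a=onz(m,*P(35,38,2.6,255,100),.19);b=onz(m,*P(363,50,2.6,255,100),.19)
print('panel back',a,b,'yaw',np.degrees(np.arctan2((b-a)[0],-(b-a)[1])))
for n,u,v in (('inkg',543,80),('inko',572,385)): print(n,onz(m,*P(u,v,3.3,400,185),.083))
print('pink',onz(m,254,282,.08))
for n,e in dict(red=((643,74),(690,62)),yel=((624,187),(672,175)),blue=((468,294),(512,291))).items():
    p=[onz(m,*P(x,y,3.3,400,185),.115) for x,y in e]; dd=p[0]-p[1]
    print(n,(p[0]+p[1])/2,np.linalg.norm(dd),'yaw of plate y',np.degrees(np.arctan2(dd[1],dd[0]))-90)
# scene cross-check + switch ball
hs=cv2.cvtColor(im,cv2.COLOR_RGB2HSV)
r=((hs[:,:,0]<6)|(hs[:,:,0]>174))&(hs[:,:,1]>190)&(hs[:,:,2]>120)
n,l,s,ce=cv2.connectedComponentsWithStats(r.astype(np.uint8))
print([(ce[i].round(1),s[i,4]) for i in range(1,n) if s[i,4]>8 and ce[i][0]<250])
si=cv2.cvtColor(cv2.imread('pics/scene0.png'),cv2.COLOR_BGR2HSV)
r=((si[:,:,0]<6)|(si[:,:,0]>174))&(si[:,:,1]>190)&(si[:,:,2]>120)
n,l,s,ce2=cv2.connectedComponentsWithStats(r.astype(np.uint8))
print([(ce2[i].round(1),s[i,4]) for i in range(1,n) if s[i,4]>8 and ce2[i][0]>400])
E
```

```text
centre [0.59976387 0.04498464] {'y': (np.float64(0.05288718204107811), np.float64(43.49474818352698)), 'r': (np.float64(0.05258660857873876), np.float64(-47.56051553665638)), 'b': (np.float64(0.05213345492534351), np.float64(132.90999685759428)), 'w': (np.float64(0.05245266628850127), np.float64(-136.99347580571592))}
panel back [0.79215146 0.18656938 0.19      ] [ 0.77302527 -0.12073988  0.19      ] yaw -3.5613590616248847
inkg [ 0.55444096 -0.56820272  0.083     ]
inko [ 0.31481603 -0.57702002  0.083     ]
pink [0.3860707  0.24176437 0.08      ]
red [ 0.55742643 -0.650881    0.115     ] 0.03790864221927671 yaw of plate y 12.78631362782771
yel [ 0.47037767 -0.6311326   0.115     ] 0.038455508955652064 yaw of plate y 12.42781588597559
blue [ 0.38810352 -0.50470237  0.115     ] 0.033869892664208416 yaw of plate y 2.3660200836690706
[(array([177. , 204.5]), np.int32(24)), (array([179.1, 260. ]), np.int32(22))]
[(array([505.7, 364.8]), np.int32(104)), (array([464.2, 425.8]), np.int32(126))]
```

Run:
```python
from h import *
m=arm.camera_model('top'); ms=arm.camera_model('scene')
P=lambda x,y,f,ox,oy:(x/f+ox-0.5+.5/f,y/f+oy-.5+.5/f)
for n,u,v in (('inkg',143,80),('inko',172,385)): print(n,onz(m,*P(u,v,3.3,400,185),.083))
for n,e in dict(red=((243,74),(290,62)),yel=((224,187),(272,175)),blue=((68,294),(112,291))).items():
    p=[onz(m,*P(x,y,3.3,400,185),.115) for x,y in e]; dd=p[0]-p[1]
    print(n,(p[0]+p[1])/2,np.linalg.norm(dd),'yaw',np.degrees(np.arctan2(dd[1],dd[0]))-90, proj(ms,(p[0]+p[1])/2))
c1,d1=ray(m,179.1,260);c2,d2=ray(ms,505.7,364.8)
s=np.linalg.lstsq(np.c_[d1,-d2],c2-c1,rcond=None)[0];print('ball',c1+d1*s[0],c2+d2*s[1])
print('switch base',onz(m,189,247,.03))
print(proj(ms,[.6,.045,.157]))
```

```text
inkg [ 0.56258162 -0.25247068  0.083     ]
inko [ 0.32313666 -0.26513679  0.083     ]
red [ 0.56538947 -0.34160963  0.115     ] 0.03767513262363473 yaw 12.859271932898167 (np.float64(189.10788564435822), np.float64(185.66692207908415))
yel [ 0.47840605 -0.3233235   0.115     ] 0.03822217031283758 yaw 12.497722864229871 (np.float64(222.90255408510734), np.float64(169.76959106319305))
blue [ 0.39618822 -0.19857332  0.115     ] 0.0337538033751142 yaw 2.3748187969796675 (np.float64(284.0542668718305), np.float64(176.72260235788994))
ball [0.44686447 0.42896022 0.09923162] [0.44818534 0.42586283 0.09849691]
switch base [0.48431014 0.42019522 0.03      ]
(np.float64(296.0086034927559), np.float64(280.00374769479015))
```

```bash
python3 -m creep '[[[3,-8,4,0,0,-0.12,9],[6,-12,8,0,0,-0.24,7],[9,-16,12,0,0,-0.36,6],[12,-20,15,0,0,-0.45,5],[13,-24,17,0,0,-0.45,3],[14,-28,17,0,0,-0.45,3],[15,-32,17,0,0,-0.45,3],[16,-36,17,0,0,-0.45,3],[17,-40,17,0,0,-0.45,3],[18,-44,17,0,0,-0.45,3]]]'
```

```text
clock: 0.93
eef_pos: [0.4007, 0.1726, 0.3734]
ee_rot: [[-0.624, 0.782, 0.001], [0.782, 0.624, 0.0], [-0.0, 0.001, -1.0]]
wrist_force: [0.6, 0.4, -0.4]
width: 0.361
gripper_force: 0.0
```

Run:
```python
from h import *
s=arm.get_state();print(s['joint_pos'].round(3))
im,m=shot('wrist','w1.png');print(m, proj(m,[.6,.045,.157]))
```

```text
[ 0.38   0.032  1.533 -0.     1.576 -0.293]
{'vfov': 68.30839164874256, 'cx': 325.83435020918654, 'cy': 244.63684150429438, 'R': array([[ 0.78217642,  0.62305584,  0.00121056],
       [ 0.59957376, -0.75322287,  0.27049328],
       [ 0.16944424, -0.21084765, -0.9627211 ]]), 't': array([-0.42155856, -0.18360753,  0.51276969])} (np.float64(385.060020107189), np.float64(388.6255523197238))
```

View pics/w1.png

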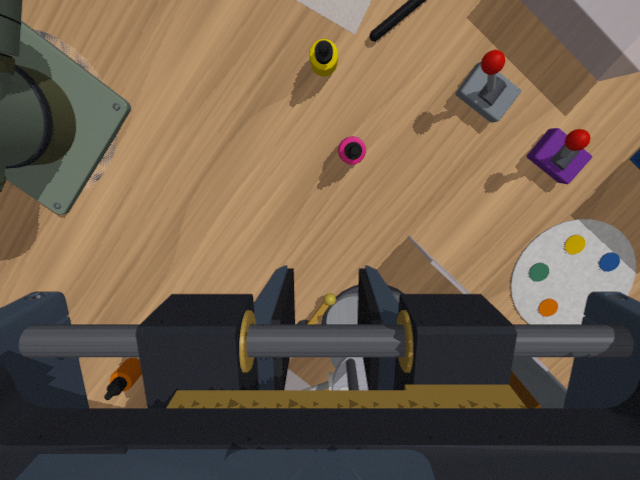

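The wrist view shows pink ink at (351,150), the grey switch at (489,90) and the stand hidden behind the fingers. I now go above the front post at (0.540, 0.047).

```bash
python3 -m creep '[[[2,-2,0,0,0,0.12,2.4],[4,-4,0,0,0,0.24,2.4],[6,-6,0,0,0,0.36,2.4],[9,-8,0,0,0,0.48,2.4],[11,-10,0,0,0,0.6,2.4],[13,-12,0,0,0,0.72,2.4],[13.9,-12.5,0,0,0,0.84,2.4],[13.9,-12.5,0,0,0,0.86,2.4],[13.9,-12.5,0,0,0,0.86,2.4],[13.9,-12.5,0,0,0,0.86,2.4]]]'
python3 - <<'E'
from h import *
im,m=shot('top')
o=cv2.resize(im[130:270,250:420],None,fx=4.5,fy=4.2,interpolation=3)[:,:,::-1]
im2,_=shot('scene'); o2=cv2.resize(im2[180:340,200:400],(400,320),interpolation=3)[:,:,::-1]
cv2.imwrite('pics/t2.png',o)
E
```

```text
clock: 1.82
eef_pos: [0.5387, 0.0501, 0.3727]
ee_rot: [[-0.999, 0.04, -0.001], [0.04, 0.999, 0.001], [0.001, 0.0, -1.0]]
wrist_force: [0.4, 0.2, -0.1]
width: 0.267
gripper_force: 0.0
```

Run:
```python
from h import *
im=cv2.imread('pics/top0.png'); m=arm.camera_model('top')
hs=cv2.cvtColor(im,cv2.COLOR_BGR2HSV); s=hs[155:232,290:370]
mask=((s[:,:,1]<40)&(s[:,:,2]>125)).astype(np.uint8)
mask=cv2.morphologyEx(mask,cv2.MORPH_OPEN,np.ones((5,5)))
# rough polygon: points on the world disc; fit circle in world coords at z=.157
c=max(cv2.findContours(mask,cv2.RETR_EXTERNAL,cv2.CHAIN_APPROX_NONE)[0],key=cv2.contourArea)
h=cv2.convexHull(c)[:,0]+[290,155]
W=np.array([onz(m,u,v,.157)[:2] for u,v in h])
A=np.c_[2*W,np.ones(len(W))];x=np.linalg.lstsq(A,(W**2).sum(1),rcond=None)[0]
print(x[:2],np.sqrt(x[2]+x[0]**2+x[1]**2)); 
o=cv2.resize(im[130:270,250:420],None,fx=4.5,fy=4.2,interpolation=3)
k=cv2.resize(cv2.imread('pics/scene0.png')[205:365,215:375],(360,360),interpolation=3)
b=np.zeros((600,800,3),np.uint8);b[:360,:360]=k
t=cv2.imread('pics/t2.png');t=cv2.resize(t,(430,330));b[:330,365:795]=t
cv2.imwrite('pics/c2.png',b[:365])
```

```text
[0.59909827 0.04694002] 0.06500004470753591
```

View pics/c2.png

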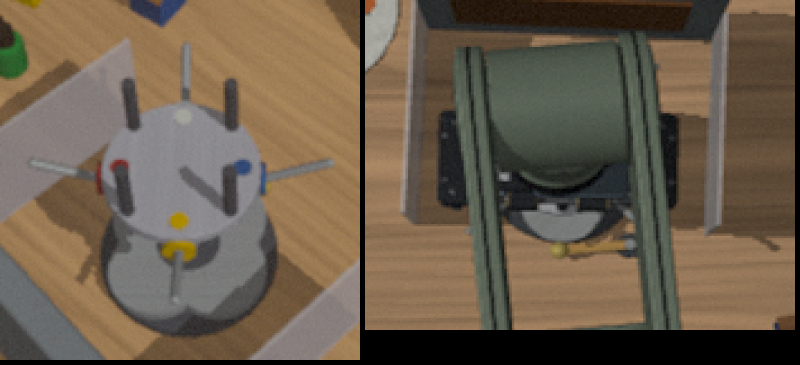

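The scene crop shows the four post tops clearly. I cast them onto z = 0.22 to get the axis.

Run:
```python
from h import *
m=arm.camera_model('scene')
p=np.array([onz(m,x/2.25+215-.3,y/2.25+205-.3,.22)[:2] for x,y in ((127,82),(231,82),(121,169),(230,169))])
c=p.mean(0);print(c)
for q in p: print(q,np.linalg.norm(q-c),np.degrees(np.arctan2(*(q-c)[::-1])))
```

```text
[0.59891927 0.04208556]
[ 0.59675698 -0.01857812] 0.06070220689141236 -92.04138121641103
[0.53882618 0.04494667] 0.060161155545361764 177.27413689480113
[0.65872306 0.03958623] 0.05985599465317216 -2.393126039977283
[0.60137085 0.10238747] 0.060351726523909 87.67191348810691
```

```bash
python3 -m creep '[[[0,-0.2,-3,0,0,0,2.2],[0,-0.4,-6,0,0,0,2.2],[0,-0.4,-9,0,0,0,2.2],[0,-0.4,-12,0,0,0,2.2],[0,-0.4,-14,0,0,0,2.2],[0,-0.4,-16,0,0,0,2.2],[0,-0.4,-18,0,0,0,2.2],[0,-0.4,-19.5,0,0,0,2.2],[0,-0.4,-20,0,0,0,2.2],[0,-0.4,-20,0,0,0,2.2]]]'
python3 - <<'E'
import numpy as np
# arc rows from post angle a0 to a1 about centre, 6 deg steps
def arc(a0,a1,n):
    t=np.radians(np.linspace(a0,a1,n+1)); p=6*np.c_[np.cos(t),np.sin(t)]
    print([[*(p[i]-p[0]).round(2),round(t[i]-t[0],3)] for i in range(1,n+1)])
arc(177.8,222.5,8); arc(131.5,222.5,18)
E
```

```text
clock: 2.75
eef_pos: [0.5383, 0.046, 0.1721]
ee_rot: [[-0.999, 0.038, -0.002], [0.038, 0.999, 0.0], [0.002, -0.0, -1.0]]
wrist_force: [-0.6, -0.9, 0.7]
width: 0.24
gripper_force: 0.0
[[np.float64(0.01), np.float64(-0.58), np.float64(0.098)], [np.float64(0.07), np.float64(-1.17), np.float64(0.195)], [np.float64(0.19), np.float64(-1.74), np.float64(0.293)], [np.float64(0.36), np.float64(-2.3), np.float64(0.39)], [np.float64(0.59), np.float64(-2.84), np.float64(0.488)], [np.float64(0.87), np.float64(-3.35), np.float64(0.585)], [np.float64(1.2), np.float64(-3.83), np.float64(0.683)], [np.float64(1.57), np.float64(-4.28), np.float64(0.78)]]
[[np.float64(-0.38), np.float64(-0.37), np.float64(0.088)], [np.float64(-0.73), np.float64(-0.77), np.float64(0.176)], [np.float64(-1.04), np.float64(-1.2), np.float64(0.265)], [np.float64(-1.31), np.float64(-1.65), np.float64(0.353)], [np.float64(-1.54), np.float64(-2.13), np.float64(0.441)], [np.float64(-1.73), np.float64(-2.62), np.float64(0.529)], [np.float64(-1.87), np.float64(-3.13), np.float64(0.618)], [np.float64(-1.97), np.float64(-3.65), np.float64(0.706)], [np.float64(-2.02), np.float64(-4.18), np.float64(0.794)], [np.float64(-2.02), np.float64(-4.71), np.float64(0.882)], [np.float64(-1.98), np.float64(-5.24), np.float64(0.971)], [np.float64(-1.89), np.float64(-5.76), np.float64(1.059)], [np.float64(-1.76), np.float64(-6.27), np.float64(1.147)], [np.float64(-1.58), np.float64(-6.77), np.float64(1.235)], [np.float64(-1.35), np.float64(-7.25), np.float64(1.324)], [np.float64(-1.09), np.float64(-7.71), np.float64(1.412)], [np.float64(-0.79), np.float64(-8.14), np.float64(1.5)], [np.float64(-0.45), np.float64(-8.55), np.float64(1.588)]]
```

```bash
python3 -m creep '[[[0,-0.6,0,0,0,0.1,2.2],[0.1,-1.2,0,0,0,0.2,2.2],[0.2,-1.7,0,0,0,0.3,2.2],[0.4,-2.3,0,0,0,0.4,2.2],[0.6,-2.8,0,0,0,0.49,2.2],[0.9,-3.3,0,0,0,0.58,2.2],[1.2,-3.8,0,0,0,0.68,2.2],[1.5,-4.2,0,0,0,0.75,2.2],[1.6,-4.3,0,0,0,0.78,2.2],[1.6,-4.3,0,0,0,0.78,2.2]]]'
python3 -m creep '[[[0,0,0,0,0,0,2.6],[0,0,0,0,0,0,2.6],[0,0,2,0,0,0,2.6],[0,0,5,0,0,0,2.6],[0,0,9,0,0,0,2.6],[0,0,13,0,0,0,3],[-1,-2,16,0,0,-0.1,4],[-3,-4,17,0,0,-0.2,5],[-6,-7,17,0,0,-0.3,5],[-9,-10,17,0,0,-0.4,5]]]'
python3 - <<'E'
from h import *
im,m=shot('top','t3.png'); im2,_=shot('scene','s3.png')
b=np.zeros((400,790,3),np.uint8)
b[:,:400]=cv2.resize(im[130:290,250:410],(400,400),interpolation=3)
b[:,400:]=cv2.resize(im2[160:360,180:375],(390,400),interpolation=3)
cv2.imwrite('pics/c3.png',b[:,:,::-1])
E
```

```text
clock: 3.58
eef_pos: [0.5564, 0.0025, 0.1745]
ee_rot: [[-0.737, -0.676, 0.003], [-0.676, 0.737, 0.0], [-0.002, -0.002, -1.0]]
wrist_force: [0.1, -0.1, -0.5]
width: 0.24
gripper_force: 0.0
clock: 4.42
eef_pos: [0.4661, -0.0969, 0.3441]
ee_rot: [[-0.943, -0.332, 0.003], [-0.332, 0.943, -0.001], [-0.002, -0.002, -1.0]]
wrist_force: [-0.0, -0.8, 0.1]
width: 0.548
gripper_force: 0.0
```

View pics/c3.png

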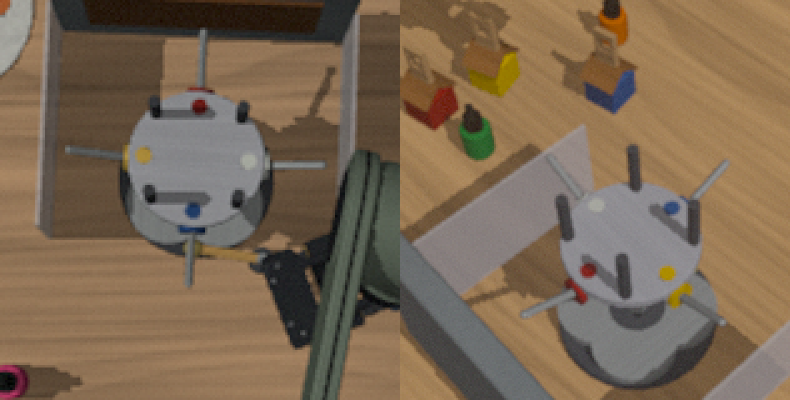

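Blue is now at the front; its peg tip is at about (325,244) in the top view. I go to blue and look with the wrist camera from close by.

```bash
python3 -m creep '[[[1,-2,0,0,0,-0.1,6],[2,-5,0,0,0,-0.2,6],[3,-8,0,0,0,-0.3,6],[4,-10,0,0,0,-0.3,6],[4,-10,0,0,0,-0.3,6],[4,-10,0,0,0,-0.3,6]]]'
python3 - <<'E'
from h import *
mt=arm.camera_model('top')
for z,u,v in ((.166,189/2.5+250,285/2.5+130),): print('tip',onz(mt,u,v,z))
im,m=shot('wrist','w2.png'); print(arm.get_state()['joint_pos'].round(2))
E
```

```text
clock: 5.02
eef_pos: [0.5071, -0.1966, 0.3423]
ee_rot: [[-0.999, -0.042, -0.001], [-0.042, 0.999, 0.001], [0.001, 0.001, -1.0]]
wrist_force: [0.7, 0.3, -1.9]
width: 0.657
gripper_force: 0.0
tip [0.47327718 0.05477036 0.166     ]
[-0.39  0.22  1.39  0.    1.54 -2.  ]
```

View pics/w2.png

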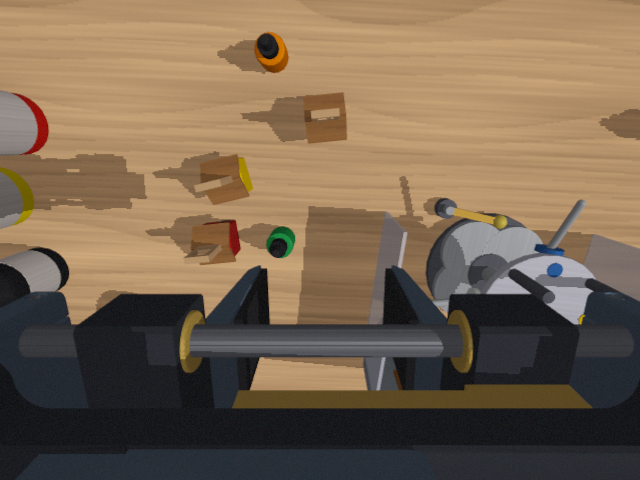

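Run:
```python
from h import *
im=cv2.imread('pics/w2.png')
cv2.imwrite('pics/c4.png',cv2.resize(im[80:280,180:360],(720,800),interpolation=3)[0:800] if 0 else cv2.resize(im[80:280,180:370],(570,600),interpolation=3))
m=arm.camera_model('wrist');mt=arm.camera_model('top')
def tri(a,b):
    c1,d1=ray(*a);c2,d2=ray(*b);s=np.linalg.lstsq(np.c_[d1,-d2],c2-c1,rcond=None)[0];return (c1+d1*s[0]).round(4),(c2+d2*s[1]).round(4)
print('brass ball',tri((mt,327.2,229.2),(m,500,221)));print('brass end',tri((mt,262/2.5+250,262/2.5+130),(m,445,208)))
print('pegtip',tri((mt,325.6,244),(m,582,203)))
```

```text
brass ball (array([0.5228, 0.0497, 0.0267]), array([0.5223, 0.0498, 0.0267]))
brass end (array([ 0.5069, -0.0247,  0.0132]), array([ 0.5092, -0.0251,  0.0134]))
pegtip (array([0.4731, 0.0548, 0.1681]), array([0.4744, 0.0547, 0.1682]))
```

View pics/c4.png

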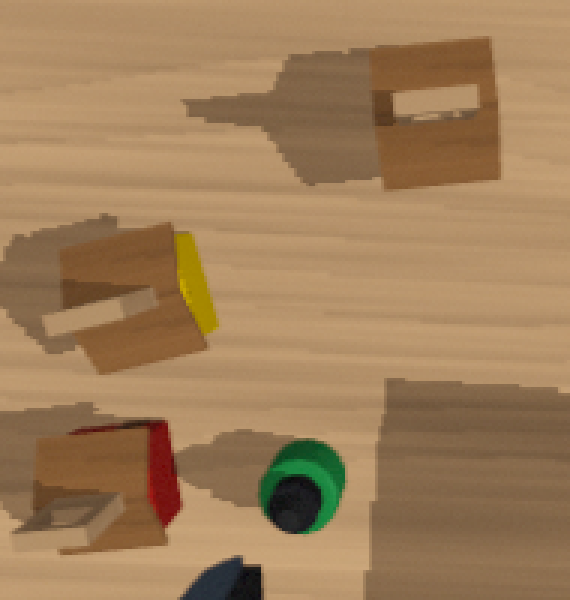

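Wrist crop: blue plate top centred at (325.5,113.3), clear of everything. Yellow and red are tilted a little. The brass lever in front of the stand is low (27 mm), so it's harmless.

Run:
```python
from h import *
m=arm.camera_model('wrist')
for n,q in dict(blue=[(393,93),(478,85),(480,107),(395,116)],yel=[(42,316),(120,292),(127,313),(48,338)]).items():
    p=np.array([onz(m,180+x/3-.33,80+y/3-.33,.115)[:2] for x,y in q]); d=p[1]-p[0]+p[2]-p[3]
    print(n,p.mean(0),np.linalg.norm(d)/2,'plate y yaw',np.degrees(np.arctan2(d[1],d[0]))-90)
print(arm.get_state()['eef_pos'])
```

```text
blue [ 0.39760978 -0.20067566] 0.03012149635686637 plate y yaw 7.763905736985095
yel [ 0.47801225 -0.32844986] 0.03131269739275695 plate y yaw 19.138278648315264
[ 0.50678092 -0.1959225   0.34260177]
```

```bash
python3 -m creep '[[[-3,-0.2,-2,0,0,0.07,6],[-6,-0.4,-5,0,0,0.07,6],[-9,-0.5,-8,0,0,0.07,6],[-11,-0.5,-11,0,0,0.07,6],[-11,-0.5,-14,0,0,0.07,6],[-11,-0.5,-17,0,0,0.07,6],[-11,-0.5,-20,0,0,0.07,6],[-11,-0.5,-23,0,0,0.07,6],[-11,-0.5,-25,0,0,0.07,6],[-11,-0.5,-26.5,0,0,0.07,6]]]'; python3 -m creep '[[[0,0,0,0,0,0,6],[0,0,0,0,0,0,4.5],[0,0,0,0,0,0,3.5],[0,0,0,0,0,0,2],[0,0,0,0,0,0,2],[0,0,0,0,0,0,2],[0,0,0,0,0,0,2],[0,0,0,0,0,0,2]]]' 20
```

```text
clock: 5.9
eef_pos: [0.3956, -0.1996, 0.0764]
ee_rot: [[-0.994, -0.114, -0.002], [-0.114, 0.994, 0.002], [0.002, 0.002, -1.0]]
wrist_force: [0.8, -1.0, 0.1]
width: 0.659
gripper_force: 0.0
clock: 6.57
eef_pos: [0.3971, -0.2018, 0.0787]
ee_rot: [[-0.994, -0.112, 0.002], [-0.112, 0.994, -0.001], [-0.001, -0.001, -1.0]]
wrist_force: [-0.6, -0.5, 6.0]
width: 0.325
gripper_force: 20.0
```

Gripped (29.6 mm). Lift and go to the outside of the blue peg.

```bash
python3 -m creep '[[[0,0,2,0,0,0,2],[0,0,5,0,0,0,2],[0,2,8,0,0,-0.05,2],[1,5,11,0,0,-0.1,2],[2,9,12,0,0,-0.15,2],[3,13,12,0,0,-0.19,2],[4,17,12,0,0,-0.19,2],[4.3,21,12,0,0,-0.19,2],[4.3,24,12,0,0,-0.19,2],[4.3,25.9,12,0,0,-0.19,2]]]'; python3 -m creep '[[[0,0,-2,0,0,0,2],[0,0,-3.5,0,0,0,2],[0,0,-3.5,0,0,0,2],[0,0,-3.5,0,0,0,2]]]'
python3 - <<'E'
from h import *
im,m=shot('top'); im2,ms=shot('scene')
b=np.zeros((400,790,3),np.uint8)
b[:,:400]=cv2.resize(im[150:270,270:390],(400,400),interpolation=3)
b[:,400:]=cv2.resize(im2[160:300,240:376],(390,400),interpolation=3)
cv2.imwrite('pics/c5.png',b[:,:,::-1])
p=arm.get_state()['eef_pos'];e=p+[0,0,.0173];print('eye',e,proj(ms,e), 'tip',proj(ms,[.4738,.0547,.168]))
E
```

```text
clock: 7.4
eef_pos: [0.439, 0.0604, 0.1975]
ee_rot: [[-0.997, 0.075, -0.001], [0.075, 0.997, 0.001], [0.001, 0.001, -1.0]]
wrist_force: [0.2, -0.6, -1.9]
width: 0.325
gripper_force: 20.0
clock: 7.73
eef_pos: [0.4388, 0.0575, 0.1622]
ee_rot: [[-0.997, 0.078, -0.003], [0.078, 0.997, -0.0], [0.002, -0.0, -1.0]]
wrist_force: [0.4, -0.0, -1.4]
width: 0.327
gripper_force: 20.0
eye [0.44008943 0.05729993 0.18082216] (np.float64(355.93053227325885), np.float64(227.11984915173178)) tip (np.float64(343.67076594183663), np.float64(240.22220976063807))
```

View pics/c5.png

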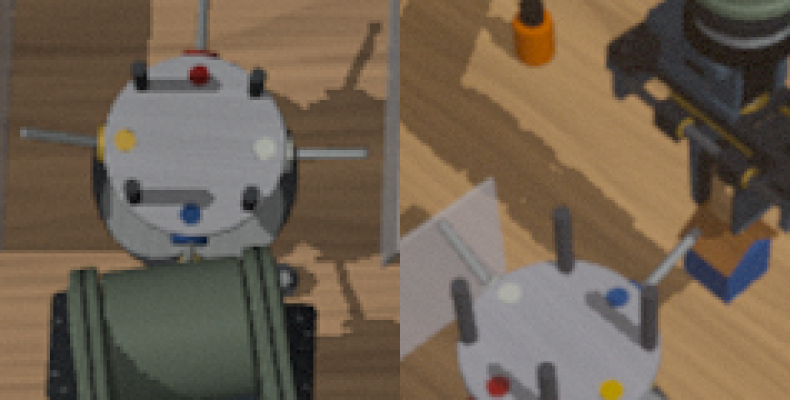

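Aligned with the peg (the tip is just ahead of the eye). Slide on along the slope.

```bash
python3 -m creep '[[[0.8,-0.1,-0.35,0,0,0,2],[1.6,-0.1,-0.7,0,0,0,2],[2.4,-0.2,-1.1,0,0,0,2],[3.2,-0.3,-1.45,0,0,0,2],[4,-0.3,-1.8,0,0,0,2],[4.8,-0.4,-2.15,0,0,0,2],[5.4,-0.4,-2.45,0,0,0,2],[5.8,-0.5,-2.6,0,0,0,2],[5.8,-0.5,-2.6,0,0,0,2],[5.8,-0.5,-2.8,0,0,0,2]]]'
```

```text
clock: 8.67
eef_pos: [0.4978, 0.0525, 0.1349]
ee_rot: [[-0.997, 0.078, 0.0], [0.078, 0.997, 0.0], [-0.0, 0.0, -1.0]]
wrist_force: [-0.6, 0.1, -1.7]
width: 0.326
gripper_force: 20.0
```

```bash
python3 -m creep '[[[0,0,-0.3,0,0,0,2],[0,0,-0.4,0,0,0,2],[0,0,-0.4,0,0,0,3.2],[0,0,-0.4,0,0,0,4],[0,0,-0.4,0,0,0,4.6],[0,0,-0.4,0,0,0,4.6],[0,0,0.5,0,0,0,4.6],[-0.5,0,3,0,0,0,4.6],[-1,0,6,0,0,0,4.6],[-1,0,10,0,0,0,4.6]]]'; python3 -m creep '[[[-1,-3,3,0,0,0,4],[-2,-6,6,0,0,0,4],[-3,-10,6,0,0,0,4],[-4,-14,6,0,0,0,4],[-5,-17,6,0,0,0,4]]]'
python3 - <<'E'
from h import *
im,m=shot('top','t6.png'); im2,ms=shot('scene','s6.png')
b=np.zeros((400,790,3),np.uint8)
b[:,:400]=cv2.resize(im[150:270,270:390],(400,400),interpolation=3)
b[:,400:]=cv2.resize(im2[140:340,170:365],(390,400),interpolation=3)
cv2.imwrite('pics/c6.png',b[:,:,::-1])
E
```

```text
clock: 9.5
eef_pos: [0.4851, 0.0524, 0.2347]
ee_rot: [[-0.997, 0.078, -0.006], [0.078, 0.997, -0.0], [0.006, -0.001, -1.0]]
wrist_force: [0.7, 0.1, -0.3]
width: 0.504
gripper_force: 0.0
clock: 9.92
eef_pos: [0.4371, -0.1197, 0.2965]
ee_rot: [[-0.997, 0.078, 0.003], [0.078, 0.997, -0.002], [-0.003, -0.001, -1.0]]
wrist_force: [0.7, 0.2, -0.7]
width: 0.438
gripper_force: 0.0
```

View pics/c6.png

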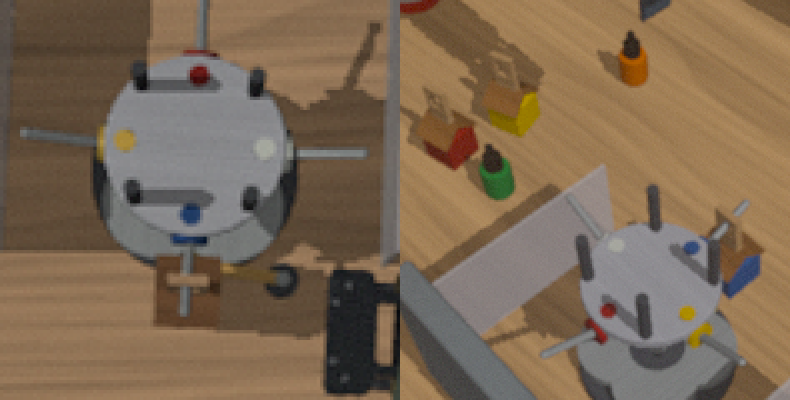

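Blue hangs on its peg. Now the next quarter turn, with the post at front-left (0.561, 0.090), tool y at 40°.

```bash
python3 -m creep '[[[1,3,0,0,0,-0.1,3],[3,6,0,0,0,-0.2,3],[5,9,0,0,0,-0.3,3],[7,12,0,0,0,-0.4,2.2],[9,15,0,0,0,-0.5,2.2],[11,18,0,0,0,-0.6,2.2],[12,20,0,0,0,-0.7,2.2],[12.4,20.9,0,0,0,-0.79,2.2],[12.4,20.9,0,0,0,-0.79,2.2],[12.4,20.9,0,0,0,-0.79,2.2]]]'
python3 - <<'E'
from h import *
im2,ms=shot('scene','s7.png')
print(arm.get_state()['eef_pos'],[proj(ms,[.5995+.06*np.cos(a),.044+.06*np.sin(a),.22]) for a in np.radians([130.3,220.3,310.3,40.3])])
E
```

```text
clock: 10.85
eef_pos: [0.5613, 0.0924, 0.2948]
ee_rot: [[-0.65, 0.76, -0.001], [0.76, 0.65, -0.0], [0.0, -0.001, -1.0]]
wrist_force: [0.2, -0.4, 0.1]
width: 0.241
gripper_force: 0.0
[0.56108135 0.09164753 0.29501351] [(np.float64(327.2418624368598), np.float64(261.69909409000235)), (np.float64(296.4883192726241), np.float64(234.4398427738094)), (np.float64(260.9266204149185), np.float64(259.70982788281276)), (np.float64(291.3386340207543), np.float64(289.1984653361897))]
```

```bash
python3 -m creep '[[[0,-0.2,-3,0,0,0,2.2],[0,-0.2,-6,0,0,0,2.2],[0,-0.2,-9,0,0,0,2.2],[0,-0.2,-11,0,0,0,2.2],[0,-0.2,-12.2,0,0,0,2.2],[0,-0.2,-12.2,0,0,0,2.2]]]'
python3 - <<'E'
import numpy as np
t=np.radians(130.3)+np.arange(0,16)*.1; p=6*np.c_[np.cos(t),np.sin(t)]
print((p-p[0]).round(1).tolist()); print((p-p[8]).round(1)[8:].tolist())
E
```

```text
clock: 11.4
eef_pos: [0.5591, 0.0881, 0.1703]
ee_rot: [[-0.647, 0.763, -0.006], [0.763, 0.647, -0.001], [0.003, -0.005, -1.0]]
wrist_force: [-0.8, 0.5, -0.5]
width: 0.238
gripper_force: 0.0
[[0.0, 0.0], [-0.4, -0.4], [-0.8, -0.9], [-1.2, -1.4], [-1.5, -1.9], [-1.7, -2.4], [-1.9, -3.0], [-2.0, -3.6], [-2.1, -4.2], [-2.1, -4.8], [-2.1, -5.4], [-2.0, -6.0], [-1.8, -6.5], [-1.6, -7.1], [-1.3, -7.6], [-1.0, -8.1]]
[[0.0, 0.0], [-0.0, -0.6], [0.0, -1.2], [0.1, -1.8], [0.3, -2.4], [0.5, -2.9], [0.8, -3.5], [1.1, -4.0]]
```

```bash
python3 -m creep '[[[-0.4,-0.4,0,0,0,0.1,2.2],[-0.8,-0.9,0,0,0,0.2,2.2],[-1.2,-1.4,0,0,0,0.3,2.2],[-1.5,-1.9,0,0,0,0.4,2.2],[-1.7,-2.4,0,0,0,0.5,2.2],[-1.9,-3.0,0,0,0,0.6,2.2],[-2.0,-3.6,0,0,0,0.7,2.2],[-2.1,-4.2,0,0,0,0.8,2.2]]]'; python3 -m creep '[[[0,-0.6,0,0,0,0.1,2.2],[0,-1.2,0,0,0,0.2,2.2],[0.1,-1.8,0,0,0,0.3,2.2],[0.3,-2.4,0,0,0,0.4,2.2],[0.5,-2.9,0,0,0,0.5,2.2],[0.8,-3.5,0,0,0,0.6,2.2],[1.1,-4,0,0,0,0.7,2.2],[1.5,-4.4,0,0,0,0.8,2.2],[1.5,-4.4,0,0,0,0.8,2.2],[1.5,-4.4,0,0,0,0.8,2.6]]]'; python3 -m creep '[[[0,0,0,0,0,0,2.6],[0,0,2,0,0,0,2.6],[0,0,5,0,0,0,2.6],[0,0,9,0,0,0,2.6],[0,0,13,0,0,0,3],[-1,-3,16,0,0,-0.1,4],[-1,-6,17,0,0,-0.2,5],[-1,-10,17,0,0,-0.3,5],[-1,-14,17,0,0,-0.4,5],[-1,-18,17,0,0,-0.5,5]]]'
python3 - <<'E'
from h import *
im,m=shot('top','t8.png'); im2,ms=shot('scene','s8.png')
print(arm.get_state()['eef_pos'],arm.get_state()['ee_rot'][:,1])
b=np.zeros((400,790,3),np.uint8)
b[:,:400]=cv2.resize(im[150:270,270:390],(400,400),interpolation=3)
b[:,400:]=cv2.resize(im2[140:340,170:365],(390,400),interpolation=3)
cv2.imwrite('pics/c8.png',b[:,:,::-1])
E
```

```text
clock: 12.07
eef_pos: [0.5417, 0.0487, 0.1742]
ee_rot: [[-0.998, 0.063, 0.004], [0.063, 0.998, 0.004], [-0.004, 0.004, -1.0]]
wrist_force: [2.9, 5.6, -2.8]
width: 0.241
gripper_force: 2.9
clock: 12.9
eef_pos: [0.5558, 0.0029, 0.1741]
ee_rot: [[-0.746, -0.666, 0.002], [-0.666, 0.746, 0.0], [-0.001, -0.001, -1.0]]
wrist_force: [0.3, -0.1, -0.3]
width: 0.276
gripper_force: 0.0
clock: 13.73
eef_pos: [0.5451, -0.1778, 0.3439]
ee_rot: [[-0.974, -0.225, 0.002], [-0.225, 0.974, -0.0], [-0.001, -0.001, -1.0]]
wrist_force: [0.6, 0.6, 0.7]
width: 0.549
gripper_force: 0.0
[ 0.54485327 -0.18147107  0.34255686] [-0.22154138  0.97514848 -0.0022066 ]
```

View pics/c8.png

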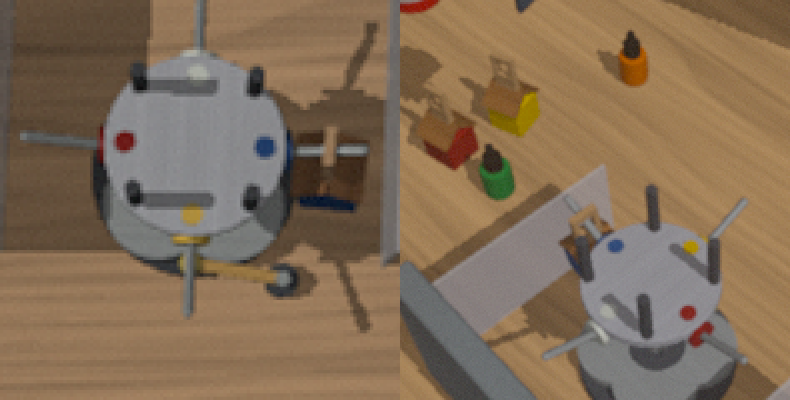

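Yellow is at the front and blue is still hanging. Look at yellow and red from close by.

```bash
python3 -m creep '[[[1,-3,-1,0,0,0.04,6],[2,-6,-2,0,0,0.04,6],[3,-9,-3,0,0,0.04,6],[5,-12,-4,0,0,0.04,6],[6,-13,-4,0,0,0.04,6],[6,-13,-4,0,0,0.04,6]]]'
python3 - <<'E'
from h import *
im,m=shot('wrist','w9.png'); mt=arm.camera_model('top')
print('tip',onz(mt,327,244.1,.167),arm.get_state()['eef_pos'])
u,v=proj(m,[.478,-.325,.115]);print(u,v); x0,y0=int(u)-80,max(0,int(v)-70)
np.save('o.npy',[x0,y0]); np.save('R.npy',m['R']);
cv2.imwrite('pics/c9.png',cv2.resize(im[y0:y0+200,max(x0,0):max(x0,0)+230],None,fx=3,fy=3,interpolation=3)[:,:,::-1]);print(x0,y0)
E
```

```text
clock: 14.33
eef_pos: [0.6066, -0.3079, 0.3004]
ee_rot: [[-0.964, -0.267, -0.002], [-0.267, 0.964, 0.001], [0.002, 0.002, -1.0]]
wrist_force: [-1.0, 1.3, -0.6]
width: 0.657
gripper_force: 0.0
tip [0.47287369 0.05136333 0.167     ] [ 0.60587763 -0.30638293  0.30156579]
344.43861565582085 87.24329892123271
264 17
```

View pics/c9.png

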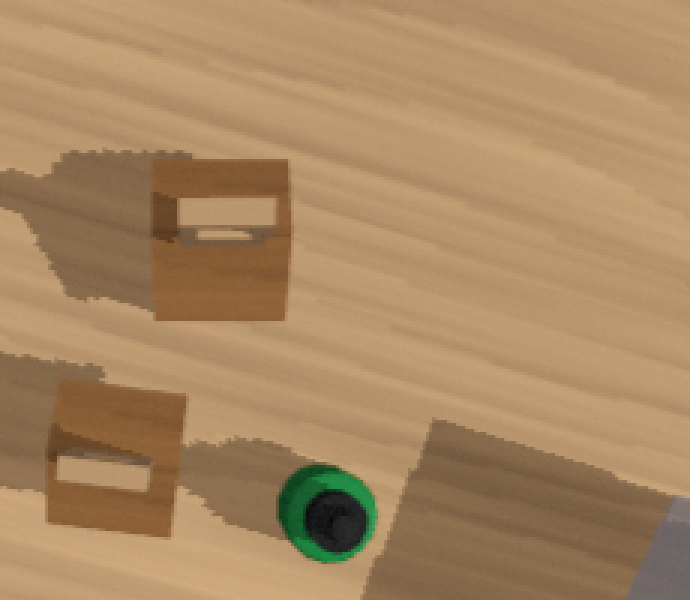

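Yellow plate top has its corners at (178,197)-(277,197)-(276,227)-(178,227) in the crop. Red is at (58,454)-(152,464)-(148,492)-(57,482), with green ink close to its left.

Run:
```python
from h import *
m=arm.camera_model('wrist')
for n,q in dict(yel=[(178,197),(277,197),(276,227),(178,227)],red=[(58,454),(152,464),(148,492),(57,482)]).items():
    p=np.array([onz(m,264+x/3-.33,17+y/3-.33,.115)[:2] for x,y in q]); d=p[1]-p[0]+p[2]-p[3]
    print(n,p.mean(0),np.linalg.norm(d)/2,'yaw',np.degrees(np.arctan2(d[1],d[0]))-90)
print(onz(m,264+337/3,17+520/3,.083))
print(arm.get_state()['eef_pos'])
```

```text
yel [ 0.47848462 -0.32796954] 0.030616446080623708 yaw 15.518563095546568
red [ 0.56607546 -0.345222  ] 0.03071354557865781 yaw 9.408168330868676
[ 0.56292066 -0.26022429  0.083     ]
[ 0.60587763 -0.30638293  0.30156579]
```

```bash
python3 -m creep '[[[-3,-0.5,0,0,0,0,6],[-6,-1,-2,0,0,0,6],[-9,-1.5,-4,0,0,0,6],[-12,-2,-7,0,0,0,6],[-12.7,-2.1,-10,0,0,0,6],[-12.7,-2.1,-13,0,0,0,6],[-12.7,-2.1,-16,0,0,0,6],[-12.7,-2.1,-19,0,0,0,6],[-12.7,-2.1,-21,0,0,0,6],[-12.7,-2.1,-22.3,0,0,0,6]]]'; python3 -m creep '[[[0,0,0,0,0,0,6],[0,0,0,0,0,0,4.5],[0,0,0,0,0,0,3.5],[0,0,0,0,0,0,2],[0,0,0,0,0,0,2],[0,0,0,0,0,0,2],[0,0,0,0,0,0,2],[0,0,0,0,0,0,2]]]' 20
```

```text
clock: 15.22
eef_pos: [0.4772, -0.3248, 0.0787]
ee_rot: [[-0.963, -0.27, -0.002], [-0.27, 0.963, 0.002], [0.002, 0.003, -1.0]]
wrist_force: [-0.4, -0.2, 0.3]
width: 0.661
gripper_force: 0.0
clock: 15.88
eef_pos: [0.4791, -0.3279, 0.0808]
ee_rot: [[-0.963, -0.269, 0.002], [-0.269, 0.963, -0.001], [-0.001, -0.001, -1.0]]
wrist_force: [0.5, -0.3, 5.7]
width: 0.327
gripper_force: 20.0
```

```bash
python3 -m creep '[[[0,0,2,0,0,0,2],[0,0,5,0,0,0,2],[0,2,8,0,0,-0.05,2],[0,5,11,0,0,-0.1,2],[-1,9,12,0,0,-0.2,2],[-2,13,12,0,0,-0.3,2],[-3,17,12,0,0,-0.33,2],[-3.9,21,12,0,0,-0.33,2],[-3.9,25,12,0,0,-0.33,2],[-3.9,29,12,0,0,-0.33,2]]]'; python3 -m creep '[[[0,4,0,0,0,0,2],[0,7,0,0,0,0,2],[0,9,0,0,0,0,2],[0,9.1,-1.5,0,0,0,2],[0,9.1,-3,0,0,0,2],[0,9.1,-3.6,0,0,0,2],[0,9.1,-3.6,0,0,0,2],[0,9.1,-3.6,0,0,0,2]]]'
```

```text
clock: 16.72
eef_pos: [0.4382, -0.0359, 0.1997]
ee_rot: [[-0.998, 0.059, -0.001], [0.059, 0.998, 0.0], [0.001, 0.0, -1.0]]
wrist_force: [-0.7, 0.3, -1.9]
width: 0.325
gripper_force: 20.0
clock: 17.38
eef_pos: [0.4394, 0.0533, 0.1638]
ee_rot: [[-0.998, 0.058, -0.001], [0.058, 0.998, 0.0], [0.001, -0.0, -1.0]]
wrist_force: [0.1, -0.3, -0.9]
width: 0.324
gripper_force: 20.0
```

```bash
python3 -m creep '[[[0.8,0,-0.3,0,0,0,2],[1.6,-0.1,-0.65,0,0,0,2],[2.4,-0.1,-1,0,0,0,2],[3.2,-0.2,-1.35,0,0,0,2],[4,-0.2,-1.7,0,0,0,2],[4.8,-0.3,-2.05,0,0,0,2],[5.4,-0.3,-2.35,0,0,0,2],[5.8,-0.3,-2.5,0,0,0,2],[5.8,-0.3,-2.5,0,0,0,2],[5.8,-0.3,-2.7,0,0,0,2]]]';  python3 -m creep '[[[0,0,-0.3,0,0,0,2],[0,0,-0.4,0,0,0,2],[0,0,-0.4,0,0,0,3.2],[0,0,-0.4,0,0,0,4],[0,0,-0.4,0,0,0,4.6],[0,0,-0.4,0,0,0,4.6],[0,0,0.5,0,0,0,4.6],[-0.5,0,3,0,0,0,4.6],[-1,0,6,0,0,0,4.6],[-1,0,10,0,0,0,4.6]]]'; python3 -m creep '[[[-1,-3,3,0,0,0,4],[-2,-6,6,0,0,0,4],[-3,-10,6,0,0,0,4],[-4,-14,6,0,0,0,4],[-5,-17,6,0,0,0,4]]]'
python3 - <<'E'
from h import *
im,m=shot('top','t10.png'); im2,ms=shot('scene','s10.png')
print(arm.get_state()['eef_pos'])
b=np.zeros((400,790,3),np.uint8)
b[:,:400]=cv2.resize(im[150:270,270:390],(400,400),interpolation=3)
b[:,400:]=cv2.resize(im2[140:340,170:365],(390,400),interpolation=3)
cv2.imwrite('pics/c10.png',b[:,:,::-1])
E
```

```text
clock: 18.22
eef_pos: [0.4977, 0.0505, 0.1369]
ee_rot: [[-0.998, 0.058, 0.0], [0.058, 0.998, 0.0], [-0.0, 0.0, -1.0]]
wrist_force: [-0.1, 0.0, -1.4]
width: 0.328
gripper_force: 20.0
clock: 19.05
eef_pos: [0.4851, 0.0503, 0.2366]
ee_rot: [[-0.998, 0.058, -0.006], [0.058, 0.998, -0.0], [0.006, -0.001, -1.0]]
wrist_force: [0.8, 0.7, -0.8]
width: 0.502
gripper_force: 0.0
clock: 19.47
eef_pos: [0.437, -0.1217, 0.2985]
ee_rot: [[-0.998, 0.058, 0.003], [0.058, 0.998, -0.002], [-0.003, -0.001, -1.0]]
wrist_force: [0.4, -0.4, -0.6]
width: 0.437
gripper_force: 0.0
[ 0.43615461 -0.12318008  0.29781718]
```

View pics/c10.png

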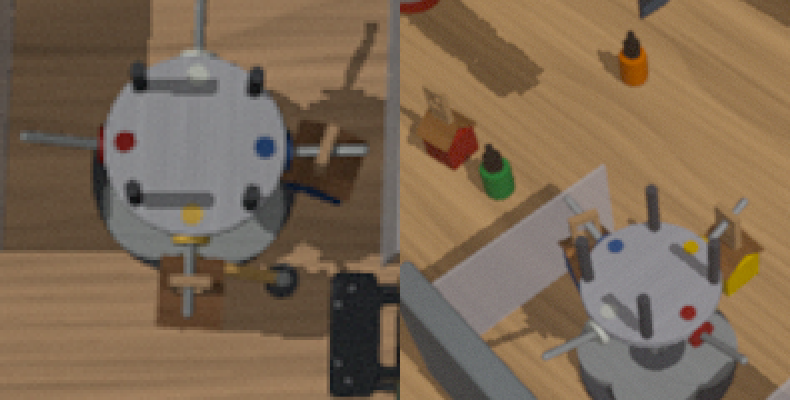

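Yellow hangs too. Turn one more click, to red.

```bash
python3 -m creep '[[[1,3,0,0,0,-0.1,3],[3,6,0,0,0,-0.2,3],[5,9,0,0,0,-0.3,3],[7,12,0,0,0,-0.4,2.2],[9,15,0,0,0,-0.5,2.2],[11,18,0,0,0,-0.6,2.2],[12,20,0,0,0,-0.7,2.2],[12.3,21,0,0,0,-0.79,2.2],[12.3,21,0,0,0,-0.79,2.2],[12.3,21,0,0,0,-0.79,2.2]]]';python3 -m creep '[[[0,0,-3,0,0,0,2.2],[0,0,-6,0,0,0,2.2],[0,0,-9,0,0,0,2.2],[0,0,-11,0,0,0,2.2],[0,0,-12.5,0,0,0,2.2],[0,0,-12.5,0,0,0,2.2]]]'
```

```text
clock: 20.4
eef_pos: [0.5603, 0.0914, 0.2968]
ee_rot: [[-0.665, 0.747, -0.001], [0.747, 0.665, -0.0], [0.0, -0.001, -1.0]]
wrist_force: [-0.2, 1.2, 0.3]
width: 0.243
gripper_force: 0.0
clock: 20.9
eef_pos: [0.5578, 0.0892, 0.1689]
ee_rot: [[-0.662, 0.749, -0.007], [0.749, 0.662, -0.001], [0.004, -0.006, -1.0]]
wrist_force: [-1.1, -0.3, 0.2]
width: 0.237
gripper_force: 0.0
```

```bash
python3 -m creep '[[[-0.4,-0.4,0,0,0,0.1,2.2],[-0.8,-0.9,0,0,0,0.2,2.2],[-1.1,-1.4,0,0,0,0.3,2.2],[-1.4,-1.9,0,0,0,0.4,2.2],[-1.6,-2.4,0,0,0,0.5,2.2],[-1.8,-3.0,0,0,0,0.6,2.2],[-1.9,-3.6,0,0,0,0.7,2.2],[-2.0,-4.2,0,0,0,0.8,2.2]]]'; python3 -m creep '[[[0,-0.6,0,0,0,0.1,2.2],[0,-1.2,0,0,0,0.2,2.2],[0.1,-1.8,0,0,0,0.3,2.2],[0.3,-2.4,0,0,0,0.4,2.2],[0.5,-2.9,0,0,0,0.5,2.2],[0.8,-3.5,0,0,0,0.6,2.2],[1.1,-4,0,0,0,0.7,2.2],[1.5,-4.4,0,0,0,0.8,2.2],[1.5,-4.4,0,0,0,0.8,2.2],[1.5,-4.4,0,0,0,0.8,2.6]]]'; python3 -m creep '[[[0,0,0,0,0,0,2.6],[0,0,2,0,0,0,2.6],[0,0,5,0,0,0,2.6],[0,0,9,0,0,0,2.6],[0,0,13,0,0,0,3],[1,-3,16,0,0,-0.1,4],[2,-6,16,0,0,-0.2,5],[3,-10,16,0,0,-0.3,5],[4,-14,15,0,0,-0.4,5],[5,-18,15,0,0,-0.5,5]]]'
cat > chk.py <<'E'
from h import *
im,m=shot('top'); im2,ms=shot('scene')
s=arm.get_state();print(s['eef_pos'],np.degrees(np.arctan2(s['ee_rot'][1,1],s['ee_rot'][0,1])))
def blobs(im,name):
    hs=cv2.cvtColor(im,cv2.COLOR_RGB2HSV).astype(int);H,S,V=hs[:,:,0],hs[:,:,1],hs[:,:,2]
    for n,k in dict(red=((H<5)|(H>174))&(S>170)&(V>60),yel=(abs(H-26)<4)&(S>190)&(V>90),blue=(abs(H-110)<9)&(S>150)&(V>50),green=(abs(H-72)<10)&(S>150)&(V>40)).items():
        N,l,st,c=cv2.connectedComponentsWithStats(k.astype(np.uint8))
        print(name,n,[(*c[i].round(0).astype(int).tolist(),int(st[i,4])) for i in range(1,N) if st[i,4]>7])
blobs(im[130:330,260:520],'top-260-130'); blobs(im2[120:360,160:400],'scene-160-120')
E
python3 chk.py
```

```text
clock: 21.57
eef_pos: [0.5404, 0.0499, 0.1728]
ee_rot: [[-0.999, 0.042, 0.001], [0.042, 0.999, 0.004], [-0.001, 0.004, -1.0]]
wrist_force: [1.0, 6.1, -4.4]
width: 0.245
gripper_force: 3.1
clock: 22.4
eef_pos: [0.5559, 0.0039, 0.1731]
ee_rot: [[-0.732, -0.681, 0.002], [-0.681, 0.732, 0.0], [-0.001, -0.001, -1.0]]
wrist_force: [0.1, -0.1, 0.4]
width: 0.275
gripper_force: 0.0
clock: 23.23
eef_pos: [0.605, -0.1762, 0.3214]
ee_rot: [[-0.97, -0.244, -0.001], [-0.244, 0.97, 0.001], [0.001, 0.001, -1.0]]
wrist_force: [0.6, 0.3, 0.2]
width: 0.549
gripper_force: 0.0
[ 0.6057625  -0.18055349  0.32044573] 103.97044409057072
top-260-130 red [(205, 79, 37), (67, 84, 19), (66, 91, 14)]
top-260-130 yel []
top-260-130 blue [(69, 42, 19)]
top-260-130 green []
scene-160-120 red [(8, 22, 16), (40, 93, 97), (155, 143, 19)]
scene-160-120 yel [(117, 143, 30), (96, 150, 8)]
scene-160-120 blue [(114, 175, 20), (110, 186, 19), (102, 219, 88)]
scene-160-120 green [(59, 107, 9)]
```

Red dot at the front (327,214) in the top view; blue is at the back and yellow at the right. I check numerically that the red house has not moved, and move over to it.

```bash
python3 - <<'E'
import re
src=open('chk.py').read().split("blobs(im[130")[0]
exec(src)
for f,nm,(y,x) in (('t10.png','top',(130,260)),('s10.png','scene',(120,160))):
    blobs(cv2.imread('pics/'+f)[y:y+200+40*(nm=='scene'),x:x+260,::-1].copy(),f)
t=cv2.imread('pics/top0.png')[130:330,260:520,::-1].copy(); blobs(t,'top0')
t=cv2.imread('pics/scene0.png')[120:360,160:400,::-1].copy(); blobs(t,'scene0')
E
python3 -m creep '[[[1,-3,-1,0,0,-0.05,6],[3,-6,-2,0,0,-0.08,6],[5,-9,-2,0,0,-0.08,6],[7,-12,-2,0,0,-0.08,6],[7.5,-15,-2,0,0,-0.08,6],[7.5,-15.5,-2,0,0,-0.08,6],[7.5,-15.5,-2,0,0,-0.08,6],[7.5,-15.5,-2,0,0,-0.08,6]]]'
python3 - <<'E'
from h import *
im,m=shot('wrist','w11.png'); print(arm.get_state()['eef_pos'])
u,v=proj(m,[.566,-.345,.115]);print(u,v)
x0,y0=max(0,int(u)-45),max(0,int(v)-40); c=im[y0:y0+80,x0:x0+90]
g=cv2.cvtColor(c,cv2.COLOR_RGB2HSV); 
for r in range(0,80,3): print(''.join('%4d'%x for x in g[r,::4,2]))
E
```

```text
[ 0.6052657  -0.17580892  0.32156671] 104.34152030719223
t10.png red [(47, 62, 21), (205, 81, 50)]
t10.png yel []
t10.png blue [(89, 64, 19)]
t10.png green [(178, 76, 14), (176, 85, 11)]
s10.png red [(6, 2, 16), (17, 23, 18), (41, 92, 43), (44, 86, 11), (37, 99, 19), (154, 176, 27), (160, 187, 40)]
s10.png yel [(155, 143, 29), (181, 156, 178)]
s10.png blue []
s10.png green []
top0 red [(83, 48, 20), (205, 81, 50)]
top0 yel []
top0 blue [(53, 77, 18), (48, 83, 9), (154, 146, 10)]
top0 green [(177, 80, 28)]
scene0 red [(9, 1, 47), (20, 21, 56), (42, 90, 58), (37, 99, 29)]
scene0 yel [(69, 78, 254), (134, 183, 36), (134, 196, 68)]
scene0 blue []
scene0 green []
clock: 24.1
eef_pos: [0.6805, -0.3283, 0.3024]
ee_rot: [[-0.985, -0.173, 0.0], [-0.173, 0.985, 0.001], [-0.0, 0.001, -1.0]]
wrist_force: [-0.6, 1.0, 0.4]
width: 0.661
gripper_force: 0.0
[ 0.68049248 -0.32787968  0.30287248]
328.7480395134128 101.87739244315986
 178 179 180 180 182 183 182 185 188 192 192 195 194 193 189 187 189 189 185 180 178 180 184
 191 189 186 181 178 180 178 178 179 180 181 186 189 190 193 194 193 192 191 18
[... 1638 characters left out ...]
3 133 134 135 134 134 134 142 138 138 141 137 138
 148 146 146 143 141 139 137 136 138 137 137 132 133 132 127 127 129 145 145 142 143 144 142
 149 147 147 145 146 144 139 136 137 137 139 138 139 139 138 138 136 141 142 143 144 146 145
 145 148 150 148 147 146 146 145 144 143 144 142 141 143 142 140 141 201 195 142 143 141 141
 146 194 162 193 167 146 141 141 142 144 141 141 141 143 141 143 153 196 193 144 144 143 142
 202 204 206 204 203 201 140 139 140 140 141 141 142 142 143 143 165 196 196 193 161 142 141
 204 200 198 200 201 203 201 202 200 197 193 193 185 181 173 168 181 199 196 195 194 189 161
 200 200 201 202 201 199 197 199 201 204 205 206 206 202 201 199 199 197 197 197 195 194 192
```

The plate top shows up clearly. Fit a rectangle to it.

Run:
```python
from h import *
im=cv2.imread('pics/w11.png');m=arm.camera_model('wrist')
V=cv2.cvtColor(im,cv2.COLOR_BGR2HSV)[:,:,2]
N,l,st,c=cv2.connectedComponentsWithStats((V>165).astype(np.uint8)); i=l[102,325];print(st[i])
k=(l==i).astype(np.uint8); k=cv2.morphologyEx(k,cv2.MORPH_OPEN,np.ones((6,14)))
q=cv2.boxPoints(cv2.minAreaRect(cv2.findContours(k,0,1)[0][0])); print(q)
p=np.array([onz(m,u,v,.115)[:2] for u,v in q]); c=p.mean(0)
e=max((p[1]-p[0],p[2]-p[1]),key=np.linalg.norm); s=arm.get_state()['eef_pos']
print(c,np.linalg.norm(e),np.degrees(np.arctan2(e[1],e[0])),'d cm',(np.r_[c,.0775]-s)*100)
```

```text
[311  98  32  10 283]
[[312.  99.]
 [343.  99.]
 [343. 107.]
 [312. 107.]]
[ 0.56721987 -0.34575436] 0.029225954896094967 99.93132868445666 d cm [-11.32726086  -1.78746872 -22.53724845]
```

```bash
python3 -m creep '[[[-3,-0.5,0,0,0,0,5.5],[-6,-1,-2,0,0,0,5.5],[-9,-1.5,-4,0,0,0,5.5],[-11.3,-1.8,-7,0,0,0,5.5],[-11.3,-1.8,-10,0,0,0,5.5],[-11.3,-1.8,-13,0,0,0,5.5],[-11.3,-1.8,-16,0,0,0,5.5],[-11.3,-1.8,-19,0,0,0,5.5],[-11.3,-1.8,-21,0,0,0,5.5],[-11.3,-1.8,-22.5,0,0,0,5.5]]]'; python3 -m creep '[[[0,0,0,0,0,0,5.5],[0,0,0,0,0,0,4.5],[0,0,0,0,0,0,3.5],[0,0,0,0,0,0,2],[0,0,0,0,0,0,2],[0,0,0,0,0,0,2],[0,0,0,0,0,0,2],[0,0,0,0,0,0,2]]]' 20
python3 - <<'E'
from h import *
im,m=shot('top','t12.png'); o=im[205:260,300:360]
cv2.imwrite('pics/c12.png',cv2.resize(o,None,fx=8,fy=8,interpolation=3)[:,:,::-1])
V=cv2.cvtColor(o,cv2.COLOR_RGB2GRAY)
for r in range(14,46): print(r+205,''.join('%4d'%x for x in V[r,18:36]))
E
```

```text
clock: 24.98
eef_pos: [0.5666, -0.3453, 0.0757]
ee_rot: [[-0.985, -0.173, -0.002], [-0.173, 0.985, 0.002], [0.001, 0.002, -1.0]]
wrist_force: [0.8, -0.4, -0.4]
width: 0.601
gripper_force: 0.0
clock: 25.65
eef_pos: [0.5682, -0.3484, 0.0785]
ee_rot: [[-0.985, -0.171, 0.002], [-0.171, 0.985, -0.001], [-0.002, -0.001, -1.0]]
wrist_force: [0.1, 0.1, 6.1]
width: 0.329
gripper_force: 19.9
219  109 110 115 124 129 133 136 139 143 146 146 141 138 137 132 126 126 119
220  125 121 105  92  84  87 105 116 119 121 116 112 109 100  90  96 103 103
221  125 123 127 102  56  51  60  55  52  42  33  40  35  24  46 102 127 128
222  125 127 128 107  64  42  43  44  65  66  42  26  24  17  64 110 128 125
223  122 124 127 120  98  85  83  82  96  94  58  55  67  73 100 122 125 127
224  123 127 124 125 127 129 131 124 123 101  81  97 118 125 132 127 126 124
225  121 125 127 126 127 118 113 125 128  99  85 106 127 131 127 129 127 126
226  127 130 123 116 112  88  89 127 125  98  79  80  98 107 120 124 126 124
227  104 105  89  72  62  57 110 133 120  94  84  77  63  79 101 116 116 117
228   45  41  40  41  
[... 1048 characters left out ...]
136 136
242  135 134 135 132 132 136 126 121 107  85 106 135 133 133 133 133 131 132
243  131 131 130 130 133 133 125 122 108  91 115 134 132 133 133 131 133 131
244  130 134 132 130 130 133 129 123 105 108 128 133 132 132 133 132 133 130
245  129 130 131 128 130 132 131 120 109 118 131 128 128 128 128 128 132 128
246  124 123 123 124 124 125 125 125 125 127 125 125 125 124 127 124 125 125
247  127 124 125 125 127 124 127 128 128 127 130 126 130 126 129 128 132 130
248  132 132 130 132 130 134 133 134 131 132 133 134 136 133 133 133 129 135
249  134 134 134 137 138 137 133 137 134 135 136 136 137 136 136 135 137 133
250  131 134 135 132 133 131 132 133 133 132 132 132 131 132 132 130 131 133
```

```bash
python3 -m creep '[[[0,0,3,0,0,0,2],[0,0,6,0,0,0,2],[-2,0,9,0,0,0,2],[-5,0,12,0,0,-0.05,2],[-8,2,12,0,0,-0.1,2],[-11,5,12,0,0,-0.2,2],[-12.9,8,12,0,0,-0.24,2],[-12.9,12,12,0,0,-0.24,2],[-12.9,16,12,0,0,-0.24,2],[-12.9,20,12,0,0,-0.24,2]]]'; python3 -m creep '[[[0,4,0,0,0,0,2],[0,8,0,0,0,0,2],[0,12,0,0,0,0,2],[0,16,0,0,0,0,2],[0,19,0,0,0,0,2],[0,20.2,-1,0,0,0,2],[0,20.2,-2.5,0,0,0,2],[0,20.2,-3.5,0,0,0,2],[0,20.2,-3.5,0,0,0,2],[0,20.2,-3.5,0,0,0,2]]]'
```

```text
clock: 26.53
eef_pos: [0.4374, -0.147, 0.1969]
ee_rot: [[-0.998, 0.07, 0.0], [0.07, 0.998, 0.0], [-0.0, 0.0, -1.0]]
wrist_force: [0.6, 0.8, -0.5]
width: 0.324
gripper_force: 20.0
clock: 27.37
eef_pos: [0.4381, 0.0537, 0.1615]
ee_rot: [[-0.998, 0.068, -0.001], [0.068, 0.998, -0.0], [0.001, -0.0, -1.0]]
wrist_force: [0.1, 0.6, -2.1]
width: 0.326
gripper_force: 20.0
```

```bash
python3 -m creep '[[[0.8,0,-0.2,0,0,0,2],[1.6,-0.1,-0.55,0,0,0,2],[2.4,-0.1,-0.9,0,0,0,2],[3.2,-0.2,-1.25,0,0,0,2],[4,-0.2,-1.6,0,0,0,2],[4.8,-0.3,-1.95,0,0,0,2],[5.4,-0.3,-2.25,0,0,0,2],[5.9,-0.3,-2.4,0,0,0,2],[5.9,-0.3,-2.4,0,0,0,2],[5.9,-0.3,-2.6,0,0,0,2]]]';  python3 -m creep '[[[0,0,-0.3,0,0,0,2],[0,0,-0.4,0,0,0,2],[0,0,-0.4,0,0,0,3.2],[0,0,-0.4,0,0,0,4],[0,0,-0.4,0,0,0,4.6],[0,0,-0.4,0,0,0,4.6],[0,0,0.5,0,0,0,4.6],[-0.5,0,3,0,0,0,4.6],[-1,0,6,0,0,0,4.6],[-1,0,10,0,0,0,4.6]]]'; python3 -m creep '[[[-1,-3,3,0,0,0,4],[-2,-6,6,0,0,0,4],[-3,-10,6,0,0,0,4],[-4,-14,6,0,0,0,4],[-5,-17,6,0,0,0,4]]]'; python3 chk.py
```

```text
clock: 28.2
eef_pos: [0.4977, 0.0508, 0.1359]
ee_rot: [[-0.998, 0.068, 0.0], [0.068, 0.998, 0.0], [-0.0, 0.0, -1.0]]
wrist_force: [0.7, 0.3, -0.8]
width: 0.326
gripper_force: 20.0
clock: 29.03
eef_pos: [0.4851, 0.0507, 0.2357]
ee_rot: [[-0.998, 0.068, -0.006], [0.068, 0.998, -0.0], [0.006, -0.001, -1.0]]
wrist_force: [1.2, -0.6, 0.1]
width: 0.51
gripper_force: 0.0
clock: 29.45
eef_pos: [0.437, -0.1214, 0.2976]
ee_rot: [[-0.998, 0.068, 0.003], [0.068, 0.998, -0.002], [-0.003, -0.001, -1.0]]
wrist_force: [0.5, 0.0, -0.4]
width: 0.441
gripper_force: 0.0
[ 0.43610366 -0.12289763  0.29691341] 85.77507984907984
top-260-130 red [(67, 84, 19), (66, 91, 15)]
top-260-130 yel []
top-260-130 blue [(69, 42, 20)]
top-260-130 green [(180, 75, 9), (176, 83, 19)]
scene-160-120 red [(4, 2, 10), (13, 2, 11), (23, 22, 10), (155, 143, 22), (181, 156, 122)]
scene-160-120 yel [(117, 142, 30)]
scene-160-120 blue [(114, 175, 19), (110, 186, 17), (106, 220, 145)]
scene-160-120 green []
```

Red hangs at (341,276) in the scene view, exactly where yellow did. Turn the last click, to white.

```bash
python3 -m creep '[[[1,3,0,0,0,-0.1,3],[3,6,0,0,0,-0.2,3],[5,9,0,0,0,-0.3,3],[7,12,0,0,0,-0.4,2.2],[9,15,0,0,0,-0.5,2.2],[11,18,0,0,0,-0.6,2.2],[12,20,0,0,0,-0.7,2.2],[12.3,21.1,0,0,0,-0.78,2.2],[12.3,21.1,0,0,0,-0.78,2.2],[12.3,21.1,0,0,0,-0.78,2.2]]]';python3 -m creep '[[[0,0,-3,0,0,0,2.2],[0,0,-6,0,0,0,2.2],[0,0,-9,0,0,0,2.2],[0,0,-11,0,0,0,2.2],[0,0,-12.4,0,0,0,2.2],[0,0,-12.4,0,0,0,2.2]]]'
```

```text
clock: 30.38
eef_pos: [0.5602, 0.0927, 0.2959]
ee_rot: [[-0.665, 0.747, -0.0], [0.747, 0.665, -0.0], [0.0, -0.0, -1.0]]
wrist_force: [0.7, -0.4, -0.0]
width: 0.239
gripper_force: 0.0
clock: 30.88
eef_pos: [0.5579, 0.0904, 0.1691]
ee_rot: [[-0.662, 0.749, -0.007], [0.75, 0.662, -0.001], [0.003, -0.006, -1.0]]
wrist_force: [-0.5, 0.3, -0.6]
width: 0.242
gripper_force: 0.0
```

```bash
python3 -m creep '[[[-0.4,-0.4,0,0,0,0.1,2.2],[-0.8,-0.9,0,0,0,0.2,2.2],[-1.1,-1.4,0,0,0,0.3,2.2],[-1.4,-1.9,0,0,0,0.4,2.2],[-1.6,-2.4,0,0,0,0.5,2.2],[-1.8,-3.0,0,0,0,0.6,2.2],[-1.9,-3.6,0,0,0,0.7,2.2],[-2.0,-4.2,0,0,0,0.8,2.2]]]'; python3 -m creep '[[[0,-0.6,0,0,0,0.1,2.2],[0,-1.2,0,0,0,0.2,2.2],[0.1,-1.8,0,0,0,0.3,2.2],[0.3,-2.4,0,0,0,0.4,2.2],[0.5,-2.9,0,0,0,0.5,2.2],[0.8,-3.5,0,0,0,0.6,2.2],[1.1,-4,0,0,0,0.7,2.2],[1.5,-4.4,0,0,0,0.8,2.2],[1.5,-4.4,0,0,0,0.8,2.2],[1.5,-4.4,0,0,0,0.8,2.6]]]'; python3 -m creep '[[[0,0,0,0,0,0,2.6],[0,0,2,0,0,0,2.6],[0,0,5,0,0,0,2.6],[0,0,9,0,0,0,2.6],[0,0,13,0,0,0,2],[-2,2,16,0,0,-0.1,1],[-5,4,16,0,0,-0.2,0],[-8,7,16,0,0,-0.3,0],[-12,10,16,0,0,-0.4,0],[-16,14,16,0,0,-0.5,0]]]'; python3 -m creep '[[[0,4,0,0,0,-0.1,0],[0,8,0,0,0,-0.2,0],[0,12,0,0,0,-0.3,0],[0,16,0,0,0,-0.3,0],[0,20,0,0,0,-0.3,0],[0,20,0,0,0,-0.3,0],[0,20,0,0,0,-0.3,0]]]'; python3 chk.py
python3 - <<'E'
from h import *
im,m=shot('top'); im2,ms=shot('scene'); im3,_=shot('wrist')
b=np.zeros((600,800,3),np.uint8)
b[:400,:400]=cv2.resize(im[140:270,270:400],(400,400),interpolation=3)
b[:400,400:790]=cv2.resize(im2[140:340,170:365],(390,400),interpolation=3)
b[400:,:270]=cv2.resize(im3,(270,200)); b[400:,280:580]=cv2.resize(im2[340:480,400:610],(300,200),interpolation=3); b[400:,590:800]=cv2.resize(im[180:290,150:265],(210,200),interpolation=3)
cv2.imwrite('pics/c13.png',b[:,:,::-1])
E
```

```text
clock: 31.55
eef_pos: [0.54, 0.0515, 0.1731]
ee_rot: [[-0.999, 0.043, 0.001], [0.043, 0.999, 0.005], [-0.0, 0.005, -1.0]]
wrist_force: [-0.3, 6.3, -2.7]
width: 0.243
gripper_force: 3.4
clock: 32.38
eef_pos: [0.5558, 0.0052, 0.1731]
ee_rot: [[-0.732, -0.681, 0.002], [-0.681, 0.732, 0.0], [-0.002, -0.001, -1.0]]
wrist_force: [-0.4, 0.2, -0.6]
width: 0.275
gripper_force: 0.0
clock: 33.22
eef_pos: [0.4106, 0.1297, 0.3324]
ee_rot: [[-0.97, -0.242, 0.001], [-0.242, 0.97, 0.0], [-0.001, 0.0, -1.0]]
wrist_force: [-0.5, 0.0, -0.0]
width: 0.007
gripper_force: 0.0
clock: 33.8
eef_pos: [0.4121, 0.3307, 0.3314]
ee_rot: [[-0.999, 0.045, -0.001], [0.045, 0.999, -0.001], [0.001, -0.001, -1.0]]
wrist_force: [0.5, -0.6, -0.1]
width: 0.005
gripper_force: 0.0
[0.41243141 0.32861315 0.33200521] 87.23929040133945
top-260-130 red [(89, 64, 19)]
top-260-130 yel []
top-260-130 blue [(47, 62, 21)]
top-260-130 green [(176, 83, 18)]
scene-160-120 red [(10, 2, 37), (28, 18, 15), (15, 23, 37), (117, 143, 23)]
scene-160-120 yel [(114, 175, 35), (109, 186, 42), (103, 219, 209)]
scene-160-120 blue [(153, 176, 19)]
scene-160-120 green []
```

View pics/c13.png

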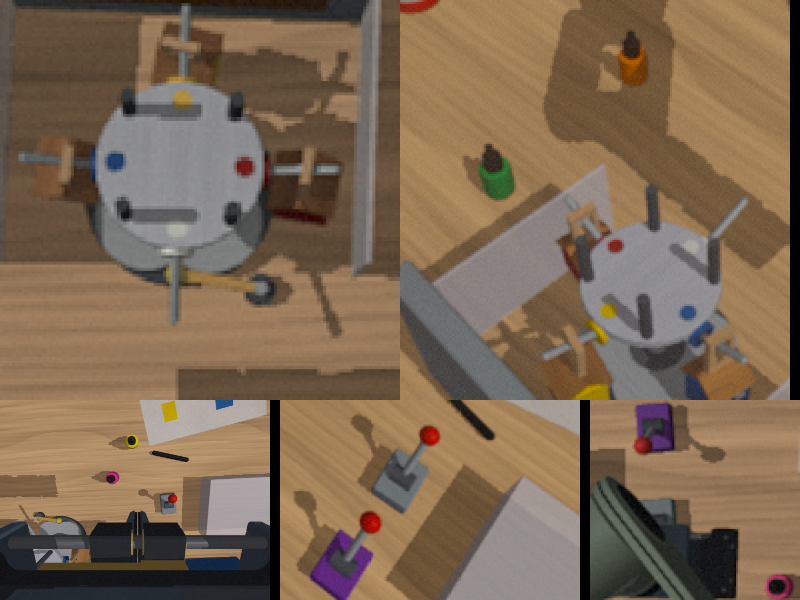

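White points to the front with the detent in, and all three houses hang on their own colours. The grey switch is at scene crop (400,470), with its ball at (505,365). I push it with closed fingers.

```bash
python3 -m creep '[[[-0.6,3,-3,0,0,0.04,0],[-1.2,6,-6,0,0,0.04,0],[-1.2,9.5,-9,0,0,0.04,0],[-1.2,9.8,-12,0,0,0.04,0],[-1.2,9.8,-15,0,0,0.04,0],[-1.2,9.8,-18,0,0,0.04,0],[-1.2,9.8,-21,0,0,0.04,0],[-1.2,9.8,-24,0,0,0.04,0],[-1.2,9.8,-24.5,0,0,0.04,0],[-1.2,9.8,-24.5,0,0,0.04,0]]]'; python3 -m creep '[[[1,0,0,0,0,0,0],[2,0,0,0,0,0,0],[3,-0.2,0,0,0,0,0],[4,-0.4,0,0,0,0,0],[5,-0.6,0,0,0,0,0],[6,-0.8,0,0,0,0,0],[7,-1,0,0,0,0,0],[8,-1.1,0,0,0,0,0],[9,-1.2,0,0,0,0,0],[9.5,-1.2,0,0,0,0,0]]]'
```

```text
clock: 34.88
eef_pos: [0.4003, 0.4255, 0.0855]
ee_rot: [[-1.0, 0.009, -0.003], [0.009, 1.0, -0.003], [0.003, -0.003, -1.0]]
wrist_force: [-0.5, 1.3, 0.3]
width: 0.004
gripper_force: 0.0
clock: 35.72
eef_pos: [0.4965, 0.4144, 0.0863]
ee_rot: [[-1.0, 0.009, -0.002], [0.009, 1.0, -0.001], [0.002, -0.001, -1.0]]
wrist_force: [-7.4, -1.6, 1.2]
width: 0.005
gripper_force: 3.2
```

```bash
python3 -m creep '[[[0.3,-0.1,0,0,0,0,0],[0.6,-0.1,0,0,0,0,0],[0.6,-0.1,0,0,0,0,0]]]'; python3 -m creep '[[[0.3,0,0,0,0,0,0],[0.6,0,0,0,0,0,0],[0.6,0,0,0,0,0,0]]]'; python3 -m creep '[[[0.2,0,0,0,0,0,0],[0.4,0,0,0,0,0,0],[0.4,0,0,0,0,0,0]]]'
```

```text
clock: 35.97
eef_pos: [0.499, 0.4122, 0.0858]
ee_rot: [[-1.0, 0.008, -0.007], [0.008, 1.0, -0.005], [0.007, -0.005, -1.0]]
wrist_force: [-6.7, -3.6, 1.5]
width: 0.002
gripper_force: 3.4
clock: 36.22
eef_pos: [0.5032, 0.4101, 0.0851]
ee_rot: [[-1.0, 0.007, -0.011], [0.007, 1.0, -0.01], [0.011, -0.01, -1.0]]
wrist_force: [-9.1, -8.9, 3.1]
width: 0.008
gripper_force: 4.6
clock: 36.47
eef_pos: [0.5079, 0.4095, 0.0847]
ee_rot: [[-1.0, 0.007, -0.01], [0.007, 1.0, -0.011], [0.01, -0.011, -1.0]]
wrist_force: [-6.6, -9.2, 0.2]
width: 0.001
gripper_force: 4.5
```

```bash
python3 -m creep '[[[-1,0,0,0,0,0,0],[-3,0,0,0,0,0,0],[-6,0,0,0,0,0,0],[-10,0,0,0,0,0,0],[-12,0,3,0,0,0,0],[-13,-3,7,0,0,0,0],[-13,-6,11,0,0,0,0],[-13,-10,14,0,0,0,0],[-13,-14,14,0,0,0,0],[-13,-17,14,0,0,0,0]]]'
cat > ball.py <<'E'
from h import *
r=[]
for n in ('top','scene'):
    im,m=shot(n); hs=cv2.cvtColor(im,cv2.COLOR_RGB2HSV)
    k=((hs[:,:,0]<6)|(hs[:,:,0]>174))&(hs[:,:,1]>190)&(hs[:,:,2]>110)
    N,l,s,c=cv2.connectedComponentsWithStats(k.astype(np.uint8))
    q=[(c[i].round(1).tolist(),int(s[i,4])) for i in range(1,N) if s[i,4]>8 and ((c[i][0]<250) if n=='top' else (c[i][0]>400))]
    print(n,q); u=(min if 0 else max)(q,key=lambda t:t[0][1] if n=='top' else -t[0][1])[0]; r.append(ray(m,*u))
(c1,d1),(c2,d2)=r; s=np.linalg.lstsq(np.c_[d1,-d2],c2-c1,rcond=None)[0];print(c1+d1*s[0],c2+d2*s[1],arm.get_state()['eef_pos'])
E
python3 ball.py
```

```text
clock: 37.3
eef_pos: [0.3831, 0.2517, 0.229]
ee_rot: [[-1.0, 0.005, 0.006], [0.005, 1.0, 0.003], [-0.006, 0.003, -1.0]]
wrist_force: [0.5, -0.4, 0.6]
width: 0.003
gripper_force: 0.0
top [([177.4, 204.3], 30), ([176.6, 236.8], 30)]
scene [([491.0, 388.7], 131), ([463.8, 425.7], 138)]
[0.5058385  0.43351817 0.10475655] [0.50760999 0.42953511 0.10387104] [0.38194412 0.24770304 0.22782754]
```

The lever is only about 0.75 rad over; the fingers slid off on its -y side (ball at y = 0.4315). Push again, centred on the ball.

```bash
python3 -m creep '[[[1,4,0,0,0,0,0],[3,8,0,0,0,0,0],[5,12,0,0,0,0,0],[6,16,-3,0,0,0,0],[6,18.4,-6,0,0,0,0],[6,18.4,-9,0,0,0,0],[6,18.4,-12,0,0,0,0],[6,18.4,-14,0,0,0,0],[6,18.4,-14,0,0,0,0],[6,18.4,-14,0,0,0,0]]]'; python3 -m creep '[[[1,0,0,0,0,0,0],[2,0,0,0,0,0,0],[3,0,0,0,0,0,0],[4,0.1,0,0,0,0,0],[5,0.1,0,0,0,0,0],[5.5,0.1,0,0,0,0,0],[6,0.2,0,0,0,0,0],[6.3,0.2,0,0,0,0,0],[6.3,0.2,0,0,0,0,0]]]';python3 -m creep '[[[0.3,0,0,0,0,0,0],[0.5,0,0,0,0,0,0],[0.5,0,0,0,0,0,0]]]'
```

```text
clock: 38.23
eef_pos: [0.4414, 0.4361, 0.085]
ee_rot: [[-1.0, 0.007, -0.001], [0.007, 1.0, -0.001], [0.001, -0.001, -1.0]]
wrist_force: [-0.1, -0.1, 0.5]
width: 0.005
gripper_force: 0.0
clock: 38.98
eef_pos: [0.4938, 0.4369, 0.0867]
ee_rot: [[-1.0, 0.011, -0.025], [0.011, 1.0, -0.004], [0.025, -0.004, -1.0]]
wrist_force: [-28.5, -0.4, 16.6]
width: 0.007
gripper_force: 14.6
clock: 39.23
eef_pos: [0.4942, 0.4368, 0.0867]
ee_rot: [[-0.999, 0.011, -0.033], [0.012, 1.0, -0.006], [0.033, -0.006, -0.999]]
wrist_force: [-38.8, -0.4, 20.3]
width: 0.006
gripper_force: 19.7
```

```bash
python3 -m creep '[[[-1,0,0,0,0,0,0],[-3,0,0,0,0,0,0],[-6,0,0,0,0,0,0],[-9,0,1,0,0,0,0],[-12,0,4,0,0,0,0],[-13,-3,7,0,0,0,0],[-13,-6,11,0,0,0,0],[-13,-10,14,0,0,0,0],[-13,-14,14,0,0,0,0],[-13,-17,14,0,0,0,0]]]'; python3 ball.py; python3 chk.py
```

```text
clock: 40.07
eef_pos: [0.3816, 0.2696, 0.2292]
ee_rot: [[-1.0, 0.006, 0.006], [0.006, 1.0, 0.004], [-0.006, 0.004, -1.0]]
wrist_force: [0.7, -0.8, 0.8]
width: 0.008
gripper_force: 0.0
top [([177.5, 204.4], 31), ([176.9, 230.5], 34)]
scene [([485.6, 397.5], 136), ([463.7, 425.7], 146)]
[0.5226205  0.43446992 0.09783755] [0.52425476 0.43084336 0.09705341] [0.38025898 0.26547307 0.22773814]
[0.38070103 0.26935498 0.22681266] 89.40358459470416
top-260-130 red [(89, 64, 20)]
top-260-130 yel []
top-260-130 blue [(47, 62, 20)]
top-260-130 green [(175, 83, 19)]
scene-160-120 red [(10, 1, 37), (25, 20, 20), (8, 22, 8), (16, 23, 26), (117, 143, 23)]
scene-160-120 yel [(114, 175, 36), (109, 186, 40), (104, 221, 240)]
scene-160-120 blue [(154, 177, 10)]
scene-160-120 green []
```

The switch is at its stop: the ball is at x = 0.5235, z = 0.0975, which matches a swing of 1.0 rad. The stand has not moved.

```bash
python3 -c "
from cell import arm
print(arm.hand_in())"
```

```text
the job is handed in; nothing more can be done
None
```

The job is handed in: the red, yellow and blue houses each hang on the peg of their own colour, the empty white peg rests in its click at the front, and after that the grey dryer switch was pushed over to its stop. I knocked no ink bottle that I know of, though I did not recheck the bottles at the very end.

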